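# Rebuild a ventilator's intake filter stack on its rod

### The job

Rebuild the ventilator's air intake filter on the round steel base: over its upright rod put first the square support plate, then the tall pleated filter, then the small low filter, and last the cap with the knob, each lying flat and fully down on the one before. Lower each part onto the rod rather than dropping it, let go of it, and leave the white coupling, the jar and the screwdriver where they are.

Things in the scene. Friction and masses are not known exactly. Their poses are not given: they have to be found in the camera images.
- filter_base: fixed round steel flange, 100 mm across, 16 mm thick, with an upright steel rod at its centre, 10 mm in diameter, rising from the flange top to 76 mm above the table (the last 5 mm taper). Origin: centre of the underside, on the table; z up along the rod; a short grey spigot 14 mm thick points along its x axis to 75 mm from the centre, 15 mm high. With all seated, the part undersides lie 16 (plate), 28 (tall filter), 54 (small filter) and 68 mm (cap) above this origin
- support_plate: loose square aluminium plate, 56 x 56 mm, 12 mm thick, with a round 22 mm through hole at its centre, lying flat; origin: centre of the underside; x and y along the sides, z up; about 100 g
- coarse_filter: loose tall pleated ring filter, white and grey with black end rims, outer diameter about 57 mm over the rims (54 mm at the core), 26 mm high, 22 mm through hole, standing on its end, the same both ways up; origin: centre of the underside, z up along the hole; about 60 g
- fine_filter: loose small low plain grey ring filter, outer diameter 42 mm, 14 mm high, 22 mm through hole, lying flat, the same both ways up; origin: centre of the underside, z up along the hole; about 40 g
- cap: loose round steel cap, 56 mm across and 16 mm high, with a black knob 22 mm across and 20 mm high on top (36 mm high in all); in its underside a round blind hole 22 mm wide and 12 mm deep that goes over the rod's end; origin: centre of the underside, z up; about 90 g
- coupling: bystander: white and clear tube coupling, 30 mm across, 42 mm high, standing on its end; origin: centre of the underside
- jar: bystander: small closed jar, 44 mm across, 50 mm high, standing; origin: centre of the underside
- screwdriver: bystander: screwdriver 170 mm long with a black handle, lying on the table along its x axis, handle towards its -x; origin: on the table under its middle
Things that resemble listed ones, but are neither listed nor needed, are in the scene too. What is shaped like the support_plate but orange or purple is not meant.

How it is judged:
By the outcome, as a careful person would: the job done as asked, in the order asked, and still so for the second after the job is handed in, with the robot touching nothing.
It also fails if it takes over 106 s, if anything falls off the work surface, if the arm or the gripper's body presses on something with over 40 N, if the wrist force passes 120 N, or if a joint passes its speed limit or range.

### The arm

A 7-joint arm with a two-finger parallel gripper is mounted at the origin on the work surface. World frame = base frame: x ahead of the robot, y to its left, z up, the work surface at z = 0. Lengths are in mm, angles in rad, forces in N, time in s.
With the tool pointing down it reaches from about 400 to 875 mm from the base axis. Payload 4.4 kg.
Tool frame: the origin (TCP) lies at the very end of the fingers, on their centre line; the grasp point (between the pads) lies 19 mm behind it; y points along the fingers, z is the direction in which the jaws open and shut, and the axes are right-handed (so a half turn about y gives the same grasp; the last joint's range is limited). The gripper opens to 85 mm and grips with 20 to 120 N. Pads are 22 mm wide; open, the fingers measure 114 mm over their backs; the gripper's body (76 mm by 85 mm) begins 54 mm behind the grasp point. The pads swing forward as they close: fully open they stand 13 mm farther back than shut.
Start: joints at [1.234, 0.628, 0.038, 1.517, -0.027, 0.996, -0.02], TCP at [173.905, -626.319, 193.513] pointing down, gripper open.
Joint ranges: [-3.06, 3.06], [-0.37, 2.12], [-1.25, 1.32], [0.18, 2.47], [-1.1, 4.24], [0.23, 1.98], [-2.94, 2.94]. Speed limits (rad/s): [2.57, 2.57, 3.14, 3.14, 3.14, 3.14, 3.14].

### API

Orientations are given as [roll, pitch, yaw] about the fixed x, y, z axes, in that order (R = Rz(yaw) Ry(pitch) Rx(roll)).
In Python, from cell import read_state, get_image, finish_job gives the robot as it stands. The module is installed in compiled form; this text tells all that it offers.
- The arm moves only by the tool servo_tool, never from a script. Its argument "increments" is a list of rows, each an object of numbers: "dx", "dy", "dz": the shift along the world's x, y, z in cm; "ax", "ay", "az": the turn, a rotation vector about the world's x, y, z in rad; "claw": the closure, from -1 (fully open) to 1 (shut). A call has 1 to 8 rows; each row is the pose to reach, as a shift and turn from the pose commanded when the call began; what a row does not reach only later rows make up. A row lasts 1/12 s, in which the tool goes at most 41.7 mm and 7.16 degrees, less where a joint would pass 70% of its speed; a pose out of reach is approached as far as the arm can. A call with a gripper value outside its range is refused whole. The fingers move at their own pace and stop on an object; the grip force is fixed at half the most. Time passes only in rows, so rows that repeat a pose let the fingers close. It gives the time, the measured TCP pose, the force and the opening at its end, in the units of the state.
- read_state(): the state, without advancing time (a new reading comes with each control period).
- get_image(name): name is "scene" or "top" or "wrist"; returns a dict with "color" (400x640x3 uint8, red, green, blue), "fov_y" (degrees; the focal length in pixels is half the picture's height over the tangent of half this angle, whatever the lens; pixels are square), "cx", "cy" (the principal point, pixels), "R" (3x3) and "t" (3): a world point X has camera coordinates R X + t. Camera axes: x right, y down, z forward; pixel columns grow to the right and rows downward; lengths in mm; the calibration is good to about 2 mm. A picture is of the moment at which its call begins. There is no depth.
- finish_job(): hands the job in, once; it reports no verdict.
The state is a dict: "clock": time; "qpos": joint angles; "qd": joint speeds; "tau": joint torques, N m; "eef_pos": TCP position; "tool_rot": TCP orientation; "force": force on the tool from outside, world axes, zero at the start; "torque": the same for the moment, N m; "width": finger opening in mm.
Only numpy, scipy, OpenCV 4.12 (cv2) and the standard library are available. Lean on these libraries where they do the work, as an engineer would, in place of code of your own. Each camera call takes 0.05 s, during which the arm holds its last target.

## Working session

There is one attempt and no reset: what is moved stays moved. The work goes in short steps, Python scripts to look and compute and a tool call to move; the robot and the scene stay as the last step left them, time stands still between calls to the robot, and variables do not carry over. Pictures are saved under pics/ and viewed, and the job is handed in when it is done.

Besides the shell and the picture viewer there is one more tool, called after "Emit:" as a command line: name --argument value ..., lists and objects as JSON in quotes. servo_tool: Moves the arm, as the interface text tells. Its arguments: {"type":"object","properties":{"increments":{"type":"array","items":{"type":"object","properties":{"dx":{"type":"number"},"dy":{"type":"number"},"dz":{"type":"number"},"ax":{"type":"number"},"ay":{"type":"number"},"az":{"type":"number"},"claw":{"type":"number"}}}}},"required":["increments"]}

```bash
mkdir -p pics; cat > h.py <<'E'
import numpy as np,cv2
from cell import *
def K(im):
    f=200/np.tan(np.radians(im["fov_y"])/2); return f,im["cx"],im["cy"]
def ray(im,u,v,z):
    f,cx,cy=K(im);R=np.array(im["R"]);t=np.array(im["t"])
    c=-R.T@t; d=R.T@np.array([(u-cx)/f,(v-cy)/f,1]); return c+d*(z-c[2])/d[2]
def proj(im,X):
    f,cx,cy=K(im);p=np.array(im["R"])@np.array(X,float)+np.array(im["t"]);return p[0]/p[2]*f+cx,p[1]/p[2]*f+cy
def save(im,n): cv2.imwrite("pics/"+n,im["color"][:,:,::-1])
E
python3 - <<'E'
from h import *
import pickle
for n in("scene","top","wrist"):
    im=get_image(n);save(im,n+"0.png");pickle.dump(im,open(n+"0.pkl","wb"))
    print(n,im["fov_y"],im["cx"],im["cy"],-np.array(im["R"]).T@im["t"])
s=read_state();print(s)
E
```

```text
scene 55.69957039953677 313.19607470956674 204.2951905461828 [1184.51013035 -189.44789079  633.44720769]
top 44.24542841758726 324.76309516390614 187.1918756221097 [ 356.80349653   53.64049574 1211.32906004]
wrist 68.9556425121919 320.95045427095005 196.8931950663171 [ 238.62180448 -607.85828596  372.68991439]
{'clock': 0.15, 'qpos': array([ 1.2342213 ,  0.62912324,  0.03848093,  1.51810999, -0.02696573,
        0.99630147, -0.02000805]), 'qd': array([-1.71988957e-05, -2.32735205e-03, -1.93153594e-03, -4.18585077e-03,
       -1.10496075e-03,  7.71345574e-04, -2.14608780e-03]), 'tau': array([ 1.89773273e-03, -5.63800800e+01,  1.22803342e+00, -1.93654901e+01,
        1.12124527e-02,  7.42684118e-03, -1.13293908e-05]), 'eef_pos': array([ 173.7261785 , -625.8223758 ,  192.81679396]), 'tool_rot': array([-1.57221883e+00, -5.32441836e-05, -2.87083268e+00]), 'force': array([-0.6221497 ,  0.07491405, -0.07471848]), 'torque': array([-0.01047937,  0.00160202,  0.03425195]), 'width': 85.31044086238913}
```

View pics/scene0.png

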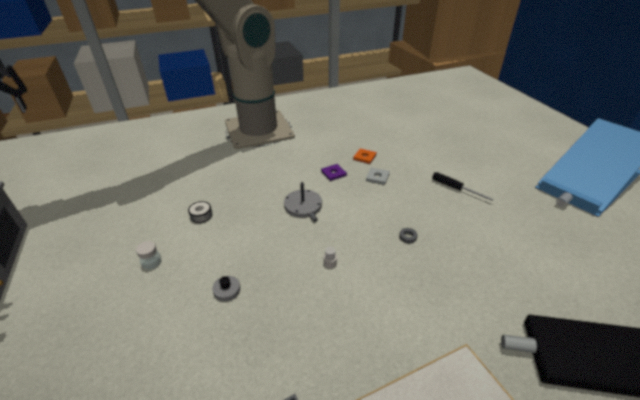

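View pics/top0.png

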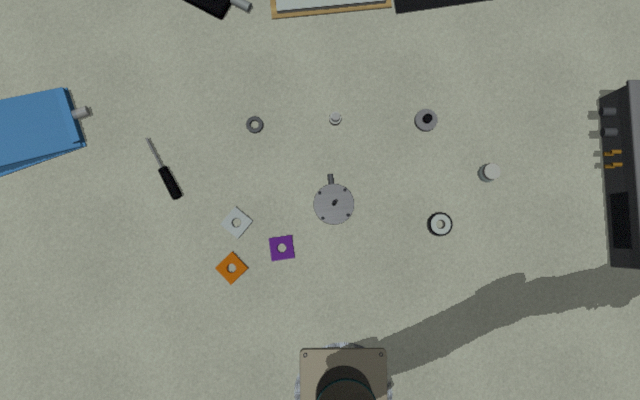

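View pics/wrist0.png

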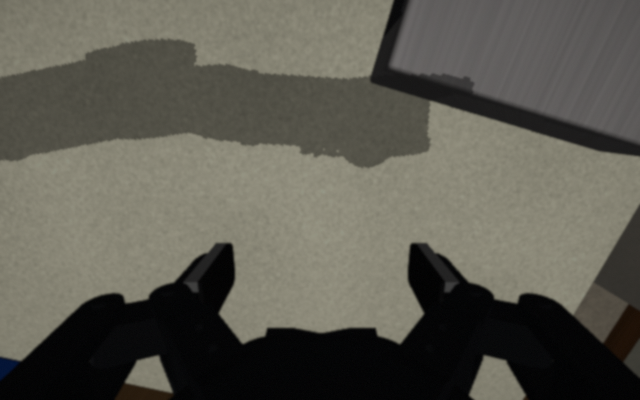

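The top view shows the flange at about (333,204) with the spigot up, the grey plate (236,222), tall filter (440,224), fine filter (255,125) and cap (426,120). It also shows the coupling (335,119), the jar (489,172) and the screwdriver (165,170). Next I'll measure them.

```bash
python3 - <<'E'
from h import *
import pickle
im=pickle.load(open("top0.pkl","rb"))
a=im["color"].astype(int)
bg=cv2.medianBlur(im["color"],101).astype(int)
d=np.abs(a-bg).max(2); m=((d>16)).astype(np.uint8)
cs,_=cv2.findContours(m,cv2.RETR_EXTERNAL,cv2.CHAIN_APPROX_NONE)
hz={}
for c in cs:
    A=cv2.contourArea(c)
    x,y,w,h=cv2.boundingRect(c)
    if A<60 or A>3000 or not(130<x<520 and 90<y<300): continue
    (cx,cy),r=cv2.minEnclosingCircle(c); mo=cv2.moments(c);g=(mo["m10"]/A,mo["m01"]/A)
    rr=cv2.minAreaRect(c)
    print(np.round(g,1),"A",A,"box",x,y,w,h,"rect",np.round(rr[0],1),np.round(rr[1],1),round(rr[2],1),"z0",ray(im,*g,0)[:2].round(1),"z12",ray(im,*g,12)[:2].round(1),"z26",ray(im,*g,26)[:2].round(1))
# crops
t=[cv2.resize(im["color"][y-25:y+25,x-30:x+30,::-1],(260,216),interpolation=cv2.INTER_CUBIC) for x,y in((333,204),(236,222),(440,224),(255,125),(426,120),(335,119))]
cv2.imwrite("pics/crops.png",np.vstack([np.hstack(t[:3]),np.hstack(t[3:])]))
s=pickle.load(open("scene0.pkl","rb"))
cv2.imwrite("pics/sc.png",cv2.resize(s["color"][130:310,120:450,::-1],(792,432),interpolation=cv2.INTER_CUBIC))
E
```

```text
[231.4 267.3] A 600.5 box 215 251 34 34 rect [231.5 267. ] [24.7 26.2] 45.0 z0 [297.2 267.6] z12 [297.8 265.5] z26 [298.5 263.1]
[281.3 247.4] A 562.0 box 268 234 28 28 rect [281.4 247.3] [24.9 25.1] 81.5 z0 [344.1 146.7] z12 [344.3 145.8] z26 [344.4 144.7]
[439.1 223.8] A 503.5 box 426 211 27 26 rect [439.  223.5] [25. 26.] 90.0 z0 [ 399.2 -241.4] z12 [ 398.8 -238.5] z26 [ 398.3 -235.1]
[237.5 222.3] A 503.0 box 221 206 33 33 rect [237.1 221.8] [23.4 24.5] 38.7 z0 [406.  254.4] z12 [405.5 252.4] z26 [404.9 250.1]
[333.2 202.6] A 1351.0 box 313 173 41 52 rect [331.8 201.8] [46. 41.] 45.0 z0 [453.1  19. ] z12 [452.1  19.4] z26 [451.   19.8]
[483. 174.] A 135.5 box 477 163 17 20 rect [484.1 173.2] [19.4 14.6] 76.0 z0 [ 522.4 -355.2] z12 [ 520.8 -351.1] z26 [ 518.9 -346.4]
[166.6 175. ] A 580.0 box 145 138 39 63 rect [163.4 167.3] [68.9 13.9] 63.4 z0 [524.2 431. ] z12 [522.6 427.3] z26 [520.6 422.9]
[254.4 124.3] A 238.5 box 245 115 19 19 rect [254.3 124.3] [17.7 17. ] 45.0 z0 [651.4 215.1] z12 [648.5 213.5] z26 [645.1 211.6]
[425.3 120. ] A 404.5 box 414 109 24 23 rect [425.5 120. ] [22. 23.] 90.0 z0 [ 660.6 -215. ] z12 [ 657.6 -212.3] z26 [ 654.1 -209.2]
```

View pics/crops.png

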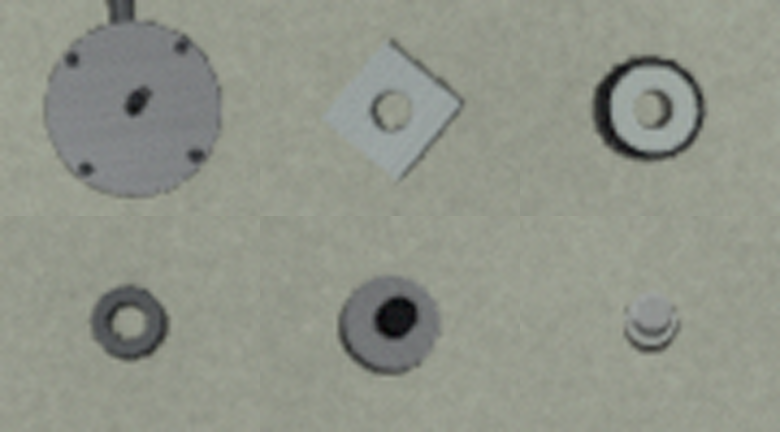

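View pics/sc.png

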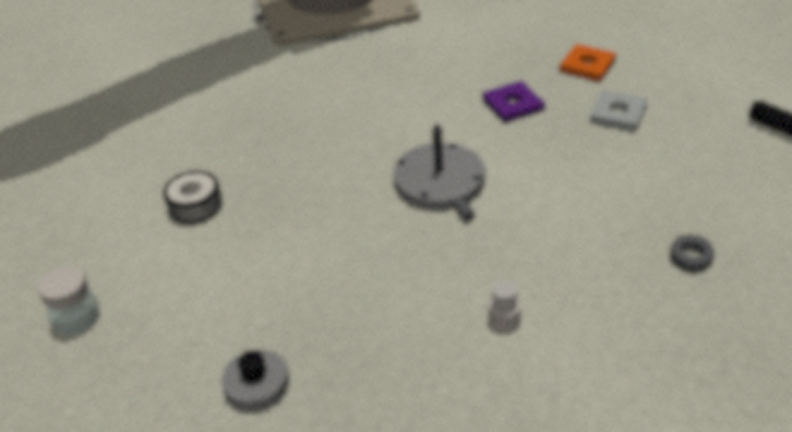

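Emit:
servo_tool --increments '[{"dx": 8,"dy": 5,"dz": 2,"az": 0.12},{"dx": 12,"dy": 8,"dz": 3,"az": 0.25},{"dx": 16,"dy": 11,"dz": 4,"az": 0.37},{"dx": 20,"dy": 14,"dz": 5,"az": 0.5},{"dx": 24,"dy": 18,"dz": 6,"az": 0.62},{"dx": 27,"dy": 22,"dz": 7,"az": 0.75},{"dx": 29,"dy": 26,"dz": 7,"az": 0.87},{"dx": 30,"dy": 30,"dz": 7,"az": 1.0}]'

```text
invalid input at $.increments[0]: expected keys dx, dy, dz, ax, ay, az, claw
```

Emit:
servo_tool --increments '[{"dx": 0,"dy": 4,"az": 0.12},{"dx": 0,"dy": 8,"az": 0.25},{"dx": 0,"dy": 12,"az": 0.37},{"dx": -1,"dy": 16,"az": 0.5},{"dx": -2,"dy": 20,"az": 0.62},{"dx": -3,"dy": 24,"az": 0.75},{"dx": -4,"dy": 28,"az": 0.87},{"dx": -5,"dy": 32,"az": 1.0}]'

```text
invalid input at $.increments[0]: expected keys dx, dy, dz, ax, ay, az, claw
```

```bash
python3 - <<'E'
from h import *
im=get_image("wrist");save(im,"w1.png")
s=read_state();print(s["clock"],s["eef_pos"],s["tool_rot"],s["qpos"]);print(-np.array(im["R"]).T@im["t"],im["R"])
E
```

```text
0.2 [ 173.76046825 -625.90906239  192.93020214] [-1.57196957e+00 -1.78405576e-05 -2.87081446e+00] [ 1.23422474  0.62900659  0.03848475  1.51799199 -0.02699617  0.99628615
 -0.01996939]
[ 238.63494239 -607.91170809  372.80950063] [[ 2.67537464e-01 -9.63547227e-01 -6.67653849e-04]
 [-9.27724618e-01 -2.57778055e-01  2.69958343e-01]
 [-2.60289719e-01 -7.16045716e-02 -9.62871771e-01]]
```

View pics/w1.png

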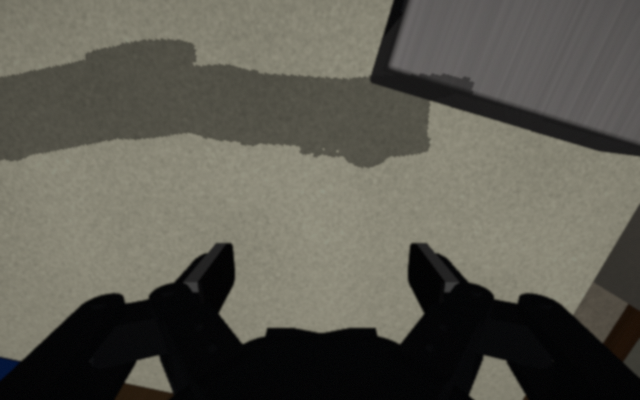

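The picture is unchanged because the call was refused: every row needs all seven keys.

Emit:
servo_tool --increments '[{"dx": 4,"dy": 1,"dz": 1,"ax": 0,"ay": 0,"az": 0.12,"claw": -1},{"dx": 8,"dy": 3,"dz": 2,"ax": 0,"ay": 0,"az": 0.25,"claw": -1},{"dx": 12,"dy": 5,"dz": 3,"ax": 0,"ay": 0,"az": 0.37,"claw": -1},{"dx": 16,"dy": 8,"dz": 4,"ax": 0,"ay": 0,"az": 0.5,"claw": -1},{"dx": 19,"dy": 11,"dz": 5,"ax": 0,"ay": 0,"az": 0.62,"claw": -1},{"dx": 22,"dy": 14,"dz": 6,"ax": 0,"ay": 0,"az": 0.75,"claw": -1},{"dx": 25,"dy": 18,"dz": 7,"ax": 0,"ay": 0,"az": 0.87,"claw": -1},{"dx": 28,"dy": 21,"dz": 7,"ax": 0,"ay": 0,"az": 1.0,"claw": -1}]'

```text
clock: 0.87
eef_pos: [433.9, -438.1, 262.0]
tool_rot: [-1.57, -0.001, -1.87]
force: [1.3, 0.2, 0.9]
width: 85.5
```

```bash
python3 - <<'E'
from h import *
s=read_state();print(s["clock"],s["eef_pos"],s["tool_rot"],s["qpos"],s["force"])
E
```

```text
0.8667 [ 433.9161424  -438.06836192  261.9685642 ] [-1.56960408e+00 -9.82203289e-04 -1.87003525e+00] [ 0.89574998  0.52264921 -0.2450248   1.52303611  0.13604939  1.11114019
  0.32266471] [1.25175455 0.19784214 0.94267479]
```

Emit:
servo_tool --increments '[{"dx": 1,"dy": 4,"dz": 0,"ax": 0,"ay": 0,"az": 0.12,"claw": -1},{"dx": 2,"dy": 8,"dz": 0,"ax": 0,"ay": 0,"az": 0.24,"claw": -1},{"dx": 3,"dy": 12,"dz": 0,"ax": 0,"ay": 0,"az": 0.36,"claw": -1},{"dx": 3,"dy": 16,"dz": 0,"ax": 0,"ay": 0,"az": 0.48,"claw": -1},{"dx": 3,"dy": 20,"dz": 0,"ax": 0,"ay": 0,"az": 0.6,"claw": -1},{"dx": 3,"dy": 24,"dz": 0,"ax": 0,"ay": 0,"az": 0.72,"claw": -1},{"dx": 3,"dy": 28,"dz": 0,"ax": 0,"ay": 0,"az": 0.84,"claw": -1},{"dx": 2,"dy": 32,"dz": 0,"ax": 0,"ay": 0,"az": 0.96,"claw": -1}]'

```text
clock: 1.53
eef_pos: [453.8, -117.2, 260.9]
tool_rot: [-1.569, -0.001, -0.909]
force: [1.0, 0.8, 0.2]
width: 85.2
```

Emit:
servo_tool --increments '[{"dx": -1,"dy": 4,"dz": -1,"ax": 0,"ay": 0,"az": 0.1,"claw": -1},{"dx": -2,"dy": 8,"dz": -2,"ax": 0,"ay": 0,"az": 0.21,"claw": -1},{"dx": -3,"dy": 12,"dz": -3,"ax": 0,"ay": 0,"az": 0.21,"claw": -1},{"dx": -4,"dy": 16,"dz": -4,"ax": 0,"ay": 0,"az": 0.21,"claw": -1},{"dx": -5,"dy": 20,"dz": -5,"ax": 0,"ay": 0,"az": 0.21,"claw": -1},{"dx": -6,"dy": 24,"dz": -6,"ax": 0,"ay": 0,"az": 0.21,"claw": -1},{"dx": -7,"dy": 28,"dz": -7,"ax": 0,"ay": 0,"az": 0.21,"claw": -1},{"dx": -7,"dy": 32,"dz": -7,"ax": 0,"ay": 0,"az": 0.21,"claw": -1}]'

```text
clock: 2.2
eef_pos: [379.9, 197.4, 189.5]
tool_rot: [-1.575, 0.001, -0.706]
force: [0.9, -0.1, 0.9]
width: 85.7
```

```bash
python3 - <<'E'
from h import *
im=get_image("wrist");save(im,"w2.png")
import pickle;pickle.dump(im,open("w2.pkl","wb"))
s=read_state();print(s["clock"],s["eef_pos"],s["tool_rot"],s["qpos"])
E
```

```text
2.25 [380.67029816 209.95162975 191.23276863] [-1.56302137  0.00485482 -0.69391317] [-0.06145918  0.38656067 -0.67003347  2.08081204  0.33271235  0.77315903
 -0.05852406]
```

View pics/w2.png

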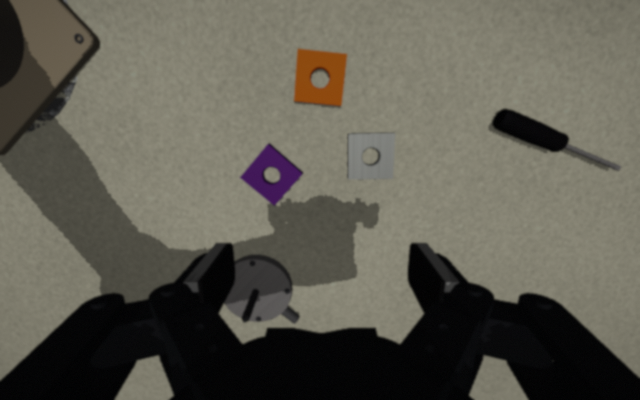

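The wrist view shows the plate square-on at (371,156) with its hole, and the base at (257,290).

```bash
python3 - <<'E'
from h import *
import pickle
im=pickle.load(open("w2.pkl","rb"));top=pickle.load(open("top0.pkl","rb"))
for n,u,v,z in(("plate",371,156,12),("UL",348.5,133,12),("UR",394,132,12),("LR",395,180,12),("LL",348.5,180,12),("base",257,289,16)): print(n,ray(im,u,v,z).round(1))
for n,u,v,z in(("plate",236.3,222,12),("base",333.1,204,16)): print(n,ray(top,u,v,z).round(1))
print("tcp px",proj(im,read_state()["eef_pos"]))
f=im["color"]
cv2.imwrite("pics/w2c.png",cv2.resize(f[120:200,330:420,::-1],(675,600),interpolation=cv2.INTER_CUBIC))
E
```

```text
plate [402.4 256.3  12. ]
UL [363.1 252.7  12. ]
UR [397.5 294.9  12. ]
LR [445.6 260.7  12. ]
LL [407.9 216.4  12. ]
base [444.9  23.2  16. ]
plate [406.3 255.3  12. ]
base [448.5  19.8  16. ]
tcp px (np.float64(337.88742939070124), np.float64(213.90027586587695))
```

View pics/w2c.png

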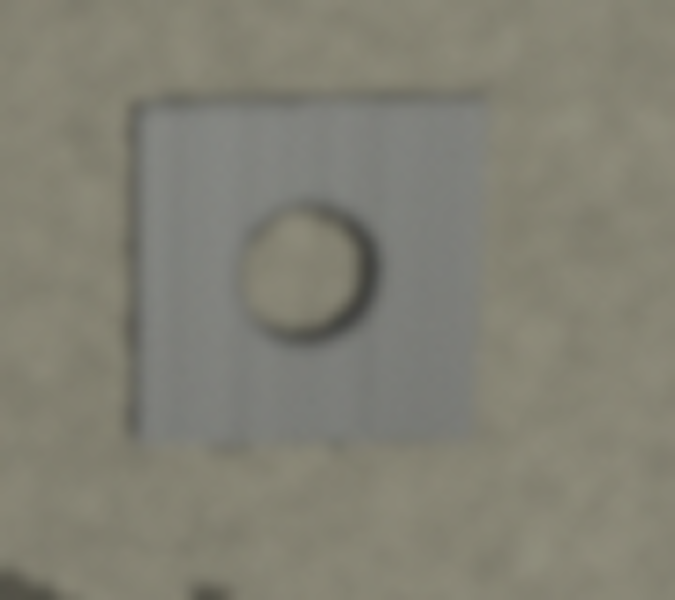

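Emit:
servo_tool --increments '[{"dx": 1,"dy": 3,"dz": -2,"ax": 0,"ay": 0,"az": 0,"claw": -1},{"dx": 1,"dy": 3,"dz": -4,"ax": 0,"ay": 0,"az": 0,"claw": -1},{"dx": 1,"dy": 3,"dz": -4,"ax": 0,"ay": 0,"az": 0,"claw": -1}]'

```text
clock: 2.5
eef_pos: [391.1, 227.5, 148.4]
tool_rot: [-1.575, 0.002, -0.703]
force: [-0.2, -0.6, -0.1]
width: 85.6
```

```bash
python3 - <<'E'
from h import *
im=get_image("wrist");save(im,"w3.png")
import pickle;pickle.dump(im,open("w3.pkl","wb"))
s=read_state();print(s["clock"],s["eef_pos"],s["tool_rot"],s["qpos"])
E
```

```text
2.55 [391.3798212  226.51760693 149.62834151] [-1.57514161e+00  1.34686631e-03 -7.04339239e-01] [-0.15043551  0.47722901 -0.6098051   2.08065469  0.41529572  0.70820925
 -0.16377754]
```

View pics/w3.png

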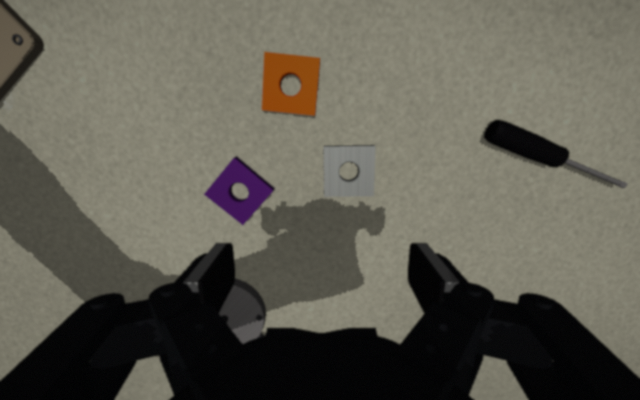

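The plate is at (349,170) in this picture, with the hole at (349,171).

```bash
python3 - <<'E'
from h import *
import pickle
im=pickle.load(open("w3.pkl","rb"))
a=im["color"][125:215,310:390]
print(ray(im,349.5,170.5,12))
cv2.imwrite("pics/w3c.png",cv2.resize(a[:,:,::-1],(533,600),interpolation=cv2.INTER_CUBIC))
E
```

```text
[402.17171846 257.23537337  12.        ]
```

View pics/w3c.png

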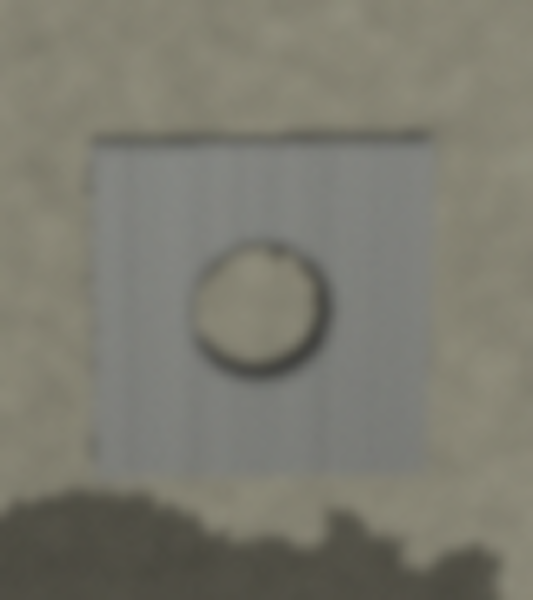

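Emit:
servo_tool --increments '[{"dx": 0.6,"dy": 1.5,"dz": -2,"ax": 0,"ay": 0,"az": 0,"claw": -1},{"dx": 1.3,"dy": 2.9,"dz": -5,"ax": 0,"ay": 0,"az": 0,"claw": -1},{"dx": 1.3,"dy": 2.9,"dz": -8,"ax": 0,"ay": 0,"az": 0,"claw": -1},{"dx": 1.3,"dy": 2.9,"dz": -11,"ax": 0,"ay": 0,"az": 0,"claw": -1},{"dx": 1.3,"dy": 2.9,"dz": -12.5,"ax": 0,"ay": 0,"az": 0,"claw": -1},{"dx": 1.3,"dy": 2.9,"dz": -12.5,"ax": 0,"ay": 0,"az": 0,"claw": -1},{"dx": 1.3,"dy": 2.9,"dz": -12.5,"ax": 0,"ay": 0,"az": 0,"claw": -1}]'

```text
clock: 3.13
eef_pos: [406.2, 255.4, 26.4]
tool_rot: [-1.572, -0.0, -0.707]
force: [-0.9, 0.1, -0.9]
width: 85.4
```

```bash
python3 - <<'E'
from h import *
im=get_image("wrist");save(im,"w4.png")
s=read_state();print(s["clock"],s["eef_pos"],s["tool_rot"],s["qpos"])
E
```

```text
3.1833 [406.74424256 256.14597616  27.14784155] [-1.56948091e+00 -6.53586237e-04 -7.07044426e-01] [-0.34578515  0.70128632 -0.40693732  2.11133794  0.63262403  0.44729175
 -0.38384147]
```

View pics/w4.png

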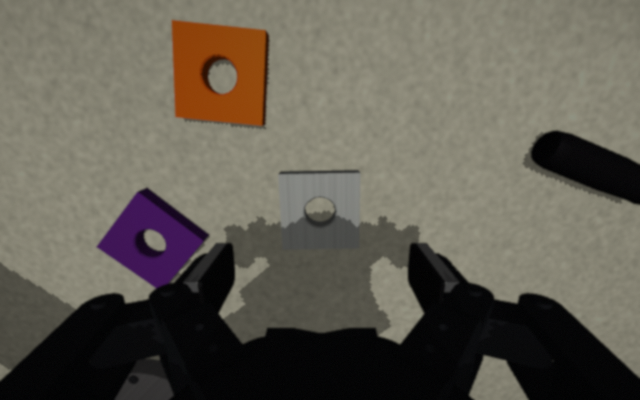

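```bash
python3 - <<'E'
from h import *
im=get_image("wrist");s=read_state()
print(s["eef_pos"],ray(im,320,209.5,12),ray(im,362,171.5,12),ray(im,279,171.5,12))
e=s["eef_pos"].copy();print(proj(im,e));e[2]=12;print(proj(im,e))
E
```

```text
[407.09498819 256.51725849  27.49334818] [402.02117376 258.21309664  12.        ] [399.93788801 297.54161566  12.        ] [363.32149019 254.68500912  12.        ]
(np.float64(322.9868485024204), np.float64(224.01259323572498))
(np.float64(322.8365624408495), np.float64(216.154384820342))
```

Emit:
servo_tool --increments '[{"dx": -0.35,"dy": 0.15,"dz": -1,"ax": 0,"ay": 0,"az": 0,"claw": -1},{"dx": -0.35,"dy": 0.15,"dz": -2,"ax": 0,"ay": 0,"az": 0,"claw": -1},{"dx": -0.35,"dy": 0.15,"dz": -2.5,"ax": 0,"ay": 0,"az": 0,"claw": -1},{"dx": -0.35,"dy": 0.15,"dz": -2.5,"ax": 0,"ay": 0,"az": 0,"claw": -1}]'

```text
clock: 3.57
eef_pos: [402.9, 257.8, 1.4]
tool_rot: [-1.57, -0.001, -0.706]
force: [0.1, 0.5, 0.2]
width: 85.5
```

Emit:
servo_tool --increments '[{"dx": 0,"dy": 0,"dz": 0,"ax": 0,"ay": 0,"az": 0,"claw": -1}]'

```text
clock: 3.65
eef_pos: [402.9, 258.0, 1.7]
tool_rot: [-1.57, -0.0, -0.706]
force: [-0.1, 0.0, 0.7]
width: 85.4
```

Close.

Emit:
servo_tool --increments '[{"dx": 0,"dy": 0,"dz": -0.1,"ax": 0,"ay": 0,"az": 0,"claw": 0},{"dx": 0,"dy": 0,"dz": -0.1,"ax": 0,"ay": 0,"az": 0,"claw": 1},{"dx": 0,"dy": 0,"dz": -0.1,"ax": 0,"ay": 0,"az": 0,"claw": 1},{"dx": 0,"dy": 0,"dz": -0.1,"ax": 0,"ay": 0,"az": 0,"claw": 1},{"dx": 0,"dy": 0,"dz": -0.1,"ax": 0,"ay": 0,"az": 0,"claw": 1},{"dx": 0,"dy": 0,"dz": -0.1,"ax": 0,"ay": 0,"az": 0,"claw": 1}]'

```text
clock: 4.15
eef_pos: [402.3, 257.9, -0.1]
tool_rot: [-1.571, 0.0, -0.706]
force: [-1.0, -0.3, 0.2]
width: 11.9
```

Emit:
servo_tool --increments '[{"dx": 0,"dy": 0,"dz": 0,"ax": 0,"ay": 0,"az": 0,"claw": 1},{"dx": 0,"dy": 0,"dz": 2,"ax": 0,"ay": 0,"az": 0,"claw": 1},{"dx": 0,"dy": 0,"dz": 5,"ax": 0,"ay": 0,"az": 0,"claw": 1},{"dx": 0,"dy": 0,"dz": 8,"ax": 0,"ay": 0,"az": 0,"claw": 1},{"dx": 0,"dy": 0,"dz": 12,"ax": 0,"ay": 0,"az": 0,"claw": 1},{"dx": 0,"dy": 0,"dz": 12,"ax": 0,"ay": 0,"az": 0,"claw": 1}]'

```text
clock: 4.65
eef_pos: [405.2, 260.8, 125.4]
tool_rot: [-1.561, -0.002, -0.706]
force: [1.2, 1.1, 0.4]
width: -0.0
```

```bash
python3 - <<'E'
from h import *
import pickle
im=get_image("wrist");save(im,"w5.png");pickle.dump(im,open("w5.pkl","wb"))
s=read_state();print(s["clock"],s["eef_pos"],s["tool_rot"],s["qpos"])
e=s["eef_pos"].copy()
for z in(-4,0,8): print(z,proj(im,e+[0,0,z]))
E
```

```text
4.7 [404.46893413 259.62078631 123.07622981] [-1.56374927 -0.00185821 -0.70642809] [-0.22898581  0.54793162 -0.57758572  2.04857606  0.47759113  0.66970454
 -0.25560619]
-4 (np.float64(320.04745884816555), np.float64(220.85236796211606))
0 (np.float64(320.0814006025289), np.float64(222.95576759863164))
8 (np.float64(320.1534887785064), np.float64(227.423133708382))
```

View pics/w5.png

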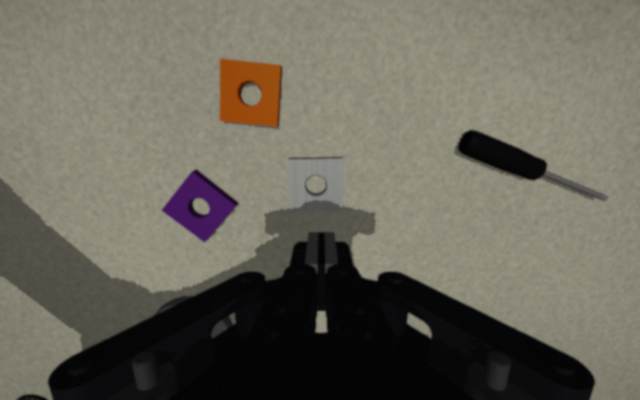

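The wrist view shows the plate still on the table at (316,184), with the closed fingers at (320,235). The grasp missed and nothing was touched. The fingers look shorter than the stated TCP, so I'll check from another camera.

```bash
python3 - <<'E'
from h import *
import pickle
im=get_image("scene");save(im,"s5.png");pickle.dump(im,open("s5.pkl","wb"))
s=read_state();e=s["eef_pos"];print(e,s["width"],s["force"])
u,v=proj(im,e);print(u,v,proj(im,e+[0,0,19]),proj(im,e+[0,0,73]),proj(im,[e[0],e[1],12]))
a=im["color"][50:230,290:490,::-1].copy()
a=cv2.resize(a,(660,594),interpolation=cv2.INTER_CUBIC)
for z in (0,19,73):
    p=proj(im,e+[0,0,z]);cv2.circle(a,(int((p[0]-290+.5)*3.3),int((p[1]-50+.5)*3.3)),3,(0,0,255),-1)
cv2.imwrite("pics/s5c.png",a)
E
```

```text
[403.37076728 258.29371381 121.26353746] -0.0597860979042323 [ 0.6644715   0.0500968  -0.51887539]
381.91147388625313 139.91241160158626 (np.float64(382.58184116665217), np.float64(133.54520965468706)) (np.float64(384.5794284507266), np.float64(114.57196615645229)) (np.float64(378.3492128465442), np.float64(173.74705134399292))
```

View pics/s5c.png

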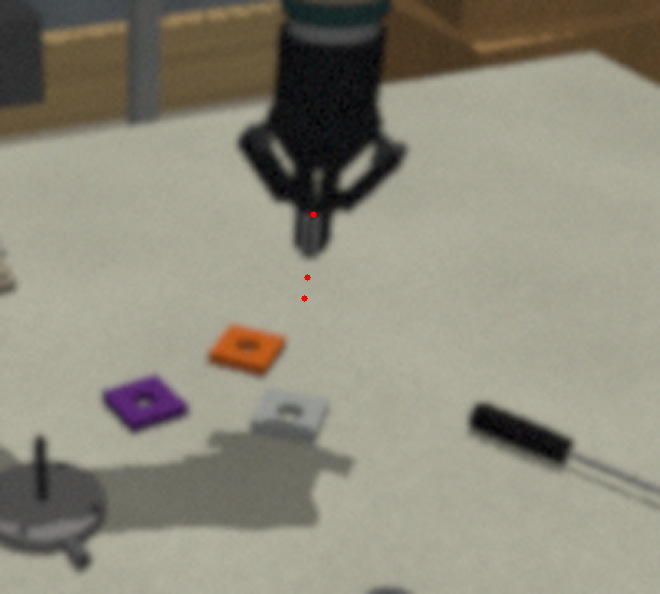

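The scene view shows the finger ends at crop (311,257). The reported TCP projects to crop (304,298), so the real fingers end about 35–40 mm higher than reported. I'll calibrate this by a gentle touch with shut fingers on bare table.

Emit:
servo_tool --increments '[{"dx": 3,"dy": 2,"dz": -2,"ax": 0,"ay": 0,"az": 0,"claw": 1},{"dx": 6,"dy": 4,"dz": -5,"ax": 0,"ay": 0,"az": 0,"claw": 1},{"dx": 8,"dy": 5,"dz": -8,"ax": 0,"ay": 0,"az": 0,"claw": 1},{"dx": 8,"dy": 5,"dz": -11,"ax": 0,"ay": 0,"az": 0,"claw": 1},{"dx": 8,"dy": 5,"dz": -13.5,"ax": 0,"ay": 0,"az": 0,"claw": 1},{"dx": 8,"dy": 5,"dz": -13.5,"ax": 0,"ay": 0,"az": 0,"claw": 1},{"dx": 8,"dy": 5,"dz": -13.5,"ax": 0,"ay": 0,"az": 0,"claw": 1}]'

```text
clock: 5.33
eef_pos: [480.1, 306.6, -17.2]
tool_rot: [-1.576, 0.001, -0.705]
force: [-0.1, -0.6, 0.5]
width: 0.2
```

```bash
python3 - <<'E'
from h import *
im=get_image("scene");s=read_state();e=s["eef_pos"];print(e,s["force"])
a=cv2.resize(im["color"][130:230,330:470,::-1],(770,550),interpolation=cv2.INTER_CUBIC)
cv2.imwrite("pics/s6c.png",a)
E
```

```text
[481.40413717 307.74466975 -15.47749943] [0.30162535 0.1716073  1.12261065]
```

View pics/s6c.png

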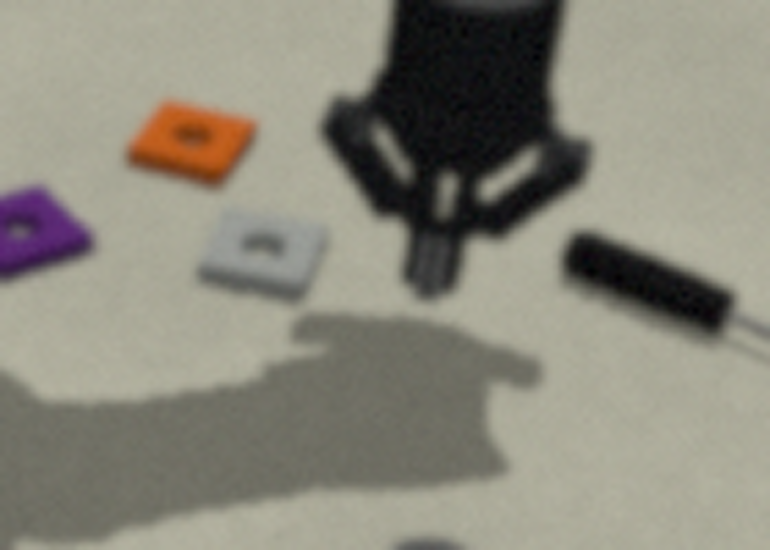

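The picture shows the fingers still above the table at TCP z ≈ −16. I'll continue down slowly.

Emit:
servo_tool --increments '[{"dx": 0,"dy": 0,"dz": -0.6,"ax": 0,"ay": 0,"az": 0,"claw": 1},{"dx": 0,"dy": 0,"dz": -1,"ax": 0,"ay": 0,"az": 0,"claw": 1},{"dx": 0,"dy": 0,"dz": -1,"ax": 0,"ay": 0,"az": 0,"claw": 1}]'

```text
clock: 5.63
eef_pos: [482.6, 307.8, -24.6]
tool_rot: [-1.57, -0.001, -0.706]
force: [0.1, 0.7, 0.2]
width: 0.1
```

Emit:
servo_tool --increments '[{"dx": 0,"dy": 0,"dz": -0.2,"ax": 0,"ay": 0,"az": 0,"claw": 1},{"dx": 0,"dy": 0,"dz": -0.3,"ax": 0,"ay": 0,"az": 0,"claw": 1}]'

```text
clock: 5.8
eef_pos: [482.7, 308.0, -27.7]
tool_rot: [-1.57, -0.0, -0.706]
force: [-0.9, 0.5, 0.5]
width: 0.1
```

Emit:
servo_tool --increments '[{"dx": 0,"dy": 0,"dz": -0.2,"ax": 0,"ay": 0,"az": 0,"claw": 1},{"dx": 0,"dy": 0,"dz": -0.2,"ax": 0,"ay": 0,"az": 0,"claw": 1}]'

```text
clock: 5.97
eef_pos: [482.3, 307.8, -30.2]
tool_rot: [-1.571, -0.0, -0.706]
force: [0.0, -0.3, 0.0]
width: -0.0
```

Emit:
servo_tool --increments '[{"dx": 0,"dy": 0,"dz": -0.1,"ax": 0,"ay": 0,"az": 0,"claw": 1},{"dx": 0,"dy": 0,"dz": -0.2,"ax": 0,"ay": 0,"az": 0,"claw": 1}]'

```text
clock: 6.13
eef_pos: [482.4, 307.9, -32.1]
tool_rot: [-1.571, 0.0, -0.706]
force: [0.5, 0.3, 0.3]
width: -0.2
```

Emit:
servo_tool --increments '[{"dx": 0,"dy": 0,"dz": -0.1,"ax": 0,"ay": 0,"az": 0,"claw": 1},{"dx": 0,"dy": 0,"dz": -0.2,"ax": 0,"ay": 0,"az": 0,"claw": 1}]'

```text
clock: 6.3
eef_pos: [482.3, 307.9, -34.2]
tool_rot: [-1.571, 0.0, -0.706]
force: [0.1, -0.2, 0.0]
width: 0.1
```

Emit:
servo_tool --increments '[{"dx": 0,"dy": 0,"dz": -0.1,"ax": 0,"ay": 0,"az": 0,"claw": 1},{"dx": 0,"dy": 0,"dz": -0.15,"ax": 0,"ay": 0,"az": 0,"claw": 1}]'

```text
clock: 6.47
eef_pos: [482.2, 307.8, -35.8]
tool_rot: [-1.571, 0.0, -0.706]
force: [-0.6, -0.2, -0.2]
width: -0.0
```

Emit:
servo_tool --increments '[{"dx": 0,"dy": 0,"dz": -0.1,"ax": 0,"ay": 0,"az": 0,"claw": 1},{"dx": 0,"dy": 0,"dz": -0.1,"ax": 0,"ay": 0,"az": 0,"claw": 1}]'

```text
clock: 6.63
eef_pos: [482.2, 307.8, -36.8]
tool_rot: [-1.571, 0.0, -0.706]
force: [0.4, 0.3, 0.4]
width: -0.2
```

Emit:
servo_tool --increments '[{"dx": 0,"dy": 0,"dz": -0.1,"ax": 0,"ay": 0,"az": 0,"claw": 1},{"dx": 0,"dy": 0,"dz": -0.1,"ax": 0,"ay": 0,"az": 0,"claw": 1}]'

```text
clock: 6.8
eef_pos: [482.4, 308.0, -37.6]
tool_rot: [-1.571, -0.0, -0.706]
force: [-1.1, 0.8, 0.0]
width: -0.0
```

Emit:
servo_tool --increments '[{"dx": 0,"dy": 0,"dz": -0.1,"ax": 0,"ay": 0,"az": 0,"claw": 1},{"dx": 0,"dy": 0,"dz": -0.1,"ax": 0,"ay": 0,"az": 0,"claw": 1}]'

```text
clock: 6.97
eef_pos: [482.4, 308.0, -37.7]
tool_rot: [-1.57, -0.001, -0.706]
force: [-1.3, -1.7, 9.0]
width: -0.1
```

```bash
python3 - <<'E'
from h import *
im=get_image("scene");s=read_state();e=s["eef_pos"];print(e,s["force"])
a=cv2.resize(im["color"][130:230,330:470,::-1],(770,550),interpolation=cv2.INTER_CUBIC)
cv2.imwrite("pics/s7c.png",a)
E
```

```text
[482.43801845 307.97154181 -37.68682114] [-0.72466074 -1.26900824  8.59199932]
```

View pics/s7c.png

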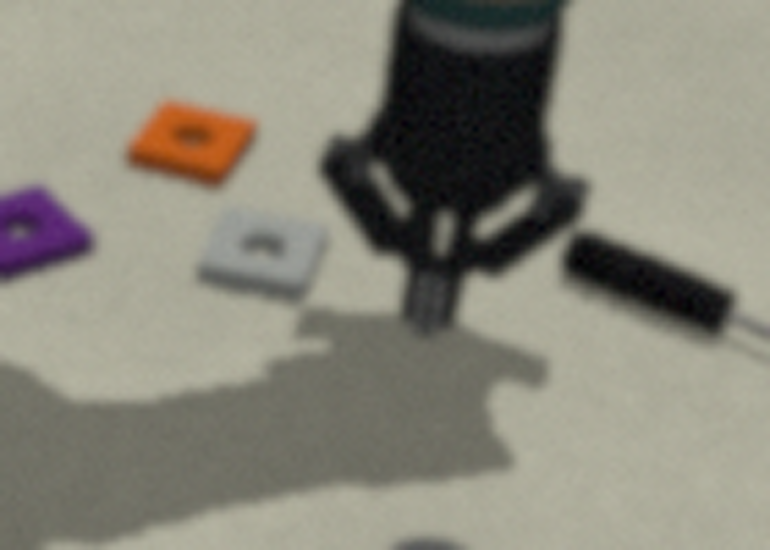

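Contact came at TCP z = −37.6 (9 N), and the picture shows the finger ends on the table at crop (428,328). So the true finger end is 37.6 mm above the reported TCP when shut. Next I'll check for any lateral offset.

Emit:
servo_tool --increments '[{"dx": 0,"dy": 0,"dz": 3,"ax": 0,"ay": 0,"az": 0,"claw": -1},{"dx": 0,"dy": 0,"dz": 6,"ax": 0,"ay": 0,"az": 0,"claw": -1},{"dx": -3,"dy": -2,"dz": 7,"ax": 0,"ay": 0,"az": 0,"claw": -1},{"dx": -6,"dy": -4,"dz": 7,"ax": 0,"ay": 0,"az": 0,"claw": -1},{"dx": -7.8,"dy": -5,"dz": 7,"ax": 0,"ay": 0,"az": 0,"claw": -1},{"dx": -7.8,"dy": -5,"dz": 7,"ax": 0,"ay": 0,"az": 0,"claw": -1},{"dx": -7.8,"dy": -5,"dz": 7,"ax": 0,"ay": 0,"az": 0,"claw": -1}]'

```text
clock: 7.6
eef_pos: [403.8, 257.5, 31.7]
tool_rot: [-1.571, -0.0, -0.705]
force: [0.9, 0.4, -0.6]
width: 83.6
```

```bash
python3 - <<'E'
from h import *
import pickle
im=pickle.load(open("s5.pkl","rb"))
print("tip edge",ray(im,330+428/5.5,130+328/5.5,0), "corners", ray(im,330+412/5.5,130+328/5.5,0),ray(im,330+448/5.5,130+326/5.5,0))
w=get_image("wrist");save(w,"w8.png");s=read_state();print(s["eef_pos"],s["tool_rot"])
e=s["eef_pos"].copy();e[2]=12;print(proj(w,e))
E
```

```text
tip edge [484.65828423 307.98435366   0.        ] corners [481.88287066 300.60609293   0.        ] [486.6889964  318.03611183   0.        ]
[405.05852718 258.53455207  31.66553252] [-1.56925155e+00 -2.24858040e-04 -7.05586554e-01]
(np.float64(324.35051031422864), np.float64(214.3763173901247))
```

View pics/w8.png

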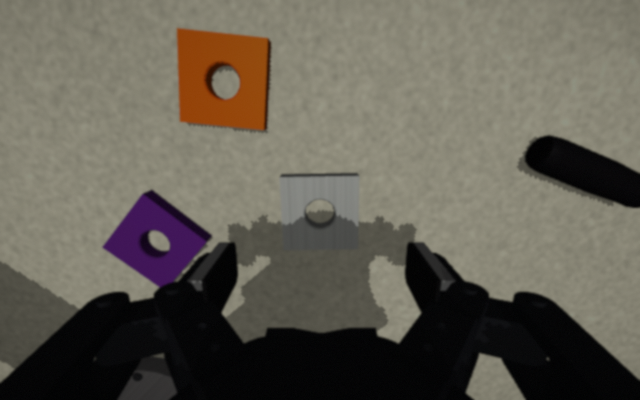

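The plate is centred between the fingers at (320,211). Now I'll descend to the corrected height.

Emit:
servo_tool --increments '[{"dx": -0.1,"dy": -0.05,"dz": -2,"ax": 0,"ay": 0,"az": 0,"claw": -1},{"dx": -0.1,"dy": -0.05,"dz": -4,"ax": 0,"ay": 0,"az": 0,"claw": -1},{"dx": -0.1,"dy": -0.05,"dz": -5.5,"ax": 0,"ay": 0,"az": 0,"claw": -1},{"dx": -0.1,"dy": -0.05,"dz": -6.6,"ax": 0,"ay": 0,"az": 0,"claw": -1},{"dx": -0.1,"dy": -0.05,"dz": -6.9,"ax": 0,"ay": 0,"az": 0,"claw": -1},{"dx": -0.1,"dy": -0.05,"dz": -6.9,"ax": 0,"ay": 0,"az": 0,"claw": -1}]'

```text
clock: 8.15
eef_pos: [403.8, 258.0, -38.6]
tool_rot: [-1.571, 0.0, -0.706]
force: [-0.3, 0.1, -0.0]
width: 85.9
```

```bash
python3 - <<'E'
from h import *
w=get_image("wrist");save(w,"w9.png");s=read_state();print(s["eef_pos"],s["tool_rot"],s["force"])
E
```

```text
[403.91516551 258.0781386  -37.91062826] [-1.57033667e+00  1.50488504e-04 -7.05668093e-01] [0.78859795 0.07477636 0.42677771]
```

View pics/w9.png

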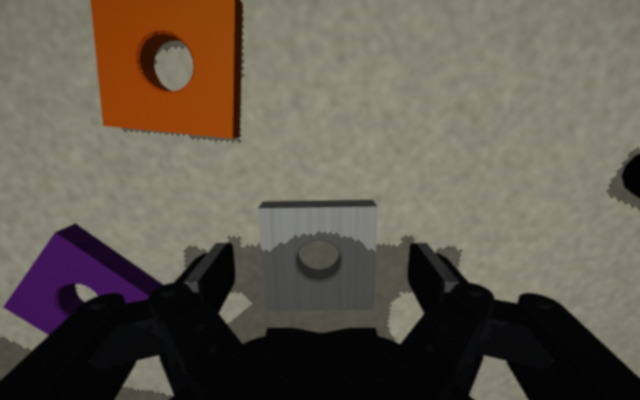

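Close.

The plate lies between the pads at (318,257). Close.

Emit:
servo_tool --increments '[{"dx": 0,"dy": 0,"dz": 0,"ax": 0,"ay": 0,"az": 0,"claw": 1},{"dx": 0,"dy": 0,"dz": 0,"ax": 0,"ay": 0,"az": 0,"claw": 1},{"dx": 0,"dy": 0,"dz": 0,"ax": 0,"ay": 0,"az": 0,"claw": 1},{"dx": 0,"dy": 0,"dz": 0,"ax": 0,"ay": 0,"az": 0,"claw": 1},{"dx": 0,"dy": 0,"dz": 0,"ax": 0,"ay": 0,"az": 0,"claw": 1},{"dx": 0,"dy": 0,"dz": 0,"ax": 0,"ay": 0,"az": 0,"claw": 1}]'

```text
clock: 8.7
eef_pos: [403.9, 257.7, -36.5]
tool_rot: [-1.569, -0.001, -0.706]
force: [-0.6, 0.3, 6.7]
width: 53.8
```

Emit:
servo_tool --increments '[{"dx": 0,"dy": 0,"dz": 1,"ax": 0,"ay": 0,"az": 0,"claw": 1},{"dx": 0,"dy": 0,"dz": 3,"ax": 0,"ay": 0,"az": 0,"claw": 1},{"dx": 0,"dy": 0,"dz": 6,"ax": 0,"ay": 0,"az": 0,"claw": 1},{"dx": 0,"dy": 0,"dz": 9,"ax": 0,"ay": 0,"az": 0,"claw": 1},{"dx": 0,"dy": 0,"dz": 12,"ax": 0,"ay": 0,"az": 0,"claw": 1},{"dx": 0.5,"dy": -3,"dz": 13,"ax": 0,"ay": 0,"az": 0,"claw": 1},{"dx": 1.5,"dy": -6,"dz": 13,"ax": 0,"ay": 0,"az": 0,"claw": 1},{"dx": 2,"dy": -8,"dz": 13,"ax": 0,"ay": 0,"az": 0,"claw": 1}]'

```text
clock: 9.37
eef_pos: [424.7, 174.5, 93.7]
tool_rot: [-1.57, -0.003, -0.708]
force: [0.0, -1.1, -1.1]
width: 54.0
```

```bash
python3 - <<'E'
from h import *
import pickle
w=get_image("wrist");save(w,"w10.png");s=read_state();print(s["eef_pos"],s["tool_rot"],s["force"],s["width"])
pickle.dump((w,s),open("w10.pkl","wb"))
E
```

```text
[424.73692564 169.46943594  92.76419452] [-1.57510795 -0.00443475 -0.7128981 ] [ 1.06293765 -4.09228939 -1.32688133] 54.05699294832605
```

View pics/w10.png

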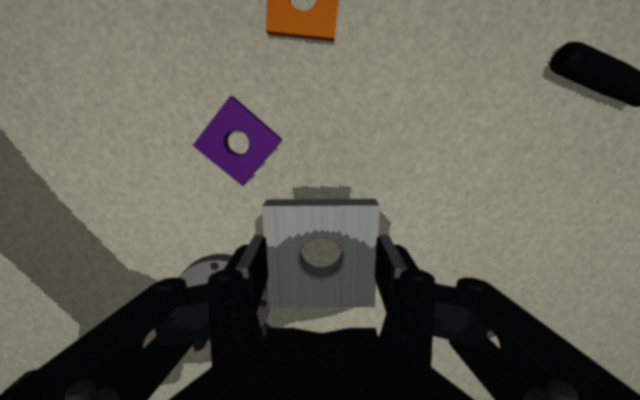

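The plate is held level, its hole at (321,254).

```bash
python3 - <<'E'
from h import *
import pickle
w,s=pickle.load(open("w10.pkl","rb"));e=s["eef_pos"];z=e[2]+48.5
for p in((321.5,253.5),(264,206.5),(378,205.5)):
    r=ray(w,*p,z)-e; y=s["tool_rot"][2]; print(r.round(1),"tool x",r[0]*np.cos(y)+r[1]*np.sin(y),"jaw",-r[0]*np.sin(y)+r[1]*np.cos(y))
cv2.imwrite("pics/w10c.png",cv2.resize(w["color"][190:320,250:400,::-1],(690,598),interpolation=cv2.INTER_CUBIC))
E
```

```text
[-2.3  6.3 48.5] tool x -5.879230106167745 jaw 3.214840953686389
[-38.9   1.4  48.5] tool x -30.34222337514394 jaw -24.318368699961585
[-4.  43.  48.5] tool x -31.140877694670134 jaw 29.947466921971447
```

View pics/w10c.png

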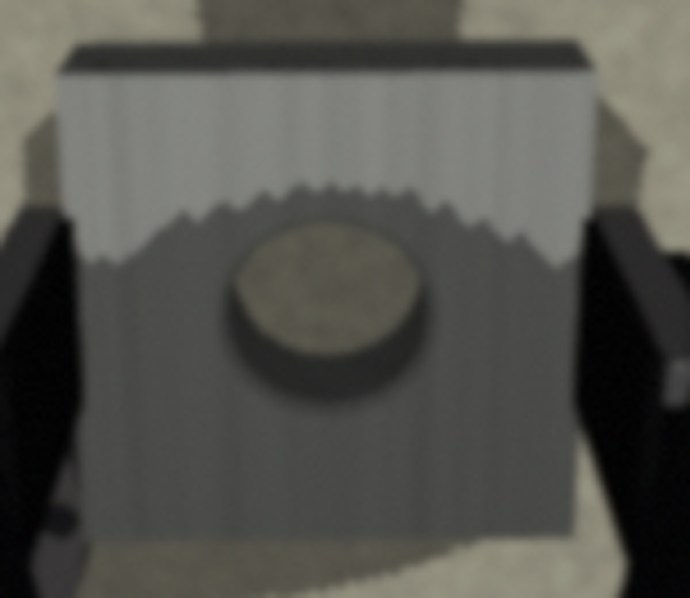

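Emit:
servo_tool --increments '[{"dx": 0.5,"dy": -3,"dz": 0,"ax": 0,"ay": 0,"az": 0,"claw": 1},{"dx": 1,"dy": -6,"dz": 0,"ax": 0,"ay": 0,"az": 0,"claw": 1},{"dx": 1.5,"dy": -9,"dz": 0,"ax": 0,"ay": 0,"az": 0,"claw": 1},{"dx": 2,"dy": -12,"dz": 0,"ax": 0,"ay": 0,"az": 0,"claw": 1},{"dx": 2.4,"dy": -15,"dz": 0,"ax": 0,"ay": 0,"az": 0,"claw": 1},{"dx": 2.4,"dy": -15.3,"dz": 0,"ax": 0,"ay": 0,"az": 0,"claw": 1},{"dx": 2.4,"dy": -15.3,"dz": 0,"ax": 0,"ay": 0,"az": 0,"claw": 1},{"dx": 2.4,"dy": -15.3,"dz": 0,"ax": 0,"ay": 0,"az": 0,"claw": 1}]'

```text
clock: 10.08
eef_pos: [447.4, 25.0, 92.7]
tool_rot: [-1.57, 0.0, -0.706]
force: [0.4, 0.9, -1.2]
width: 53.7
```

Emit:
servo_tool --increments '[{"dx": 0,"dy": 0,"dz": 0,"ax": 0,"ay": 0,"az": 0,"claw": 1},{"dx": 0,"dy": 0,"dz": 0,"ax": 0,"ay": 0,"az": 0,"claw": 1}]'

```text
clock: 10.25
eef_pos: [447.3, 26.1, 92.6]
tool_rot: [-1.57, 0.0, -0.703]
force: [-0.7, 0.8, -0.2]
width: 54.2
```

```bash
python3 - <<'E'
from h import *
import pickle
s=read_state();w=get_image("wrist");save(w,"w11.png");c=get_image("scene");print(s["eef_pos"],s["tool_rot"],s["force"],s["width"]);print(read_state()["eef_pos"])
pickle.dump((w,s,c),open("w11.pkl","wb"))
cv2.imwrite("pics/s11.png",cv2.resize(c["color"][110:240,230:380,::-1],(690,598),interpolation=cv2.INTER_CUBIC))
E
```

```text
[447.33586314  26.06116588  92.59773863] [-1.56986348e+00  1.63495545e-04 -7.03104720e-01] [-0.73546471  0.83121296 -0.21553704] 54.215371477144785
[447.27909482  25.66187905  92.4916662 ]
```

View pics/w11.png

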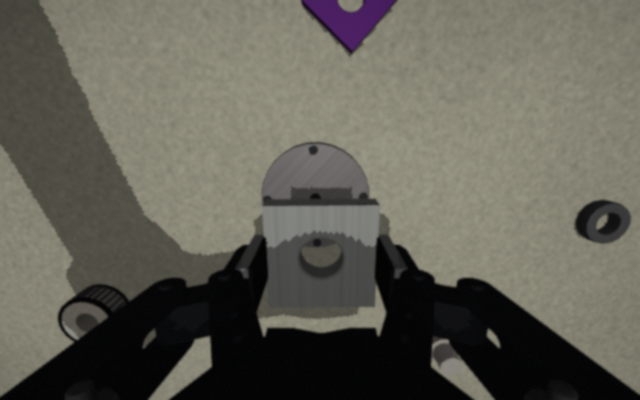

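View pics/s11.png

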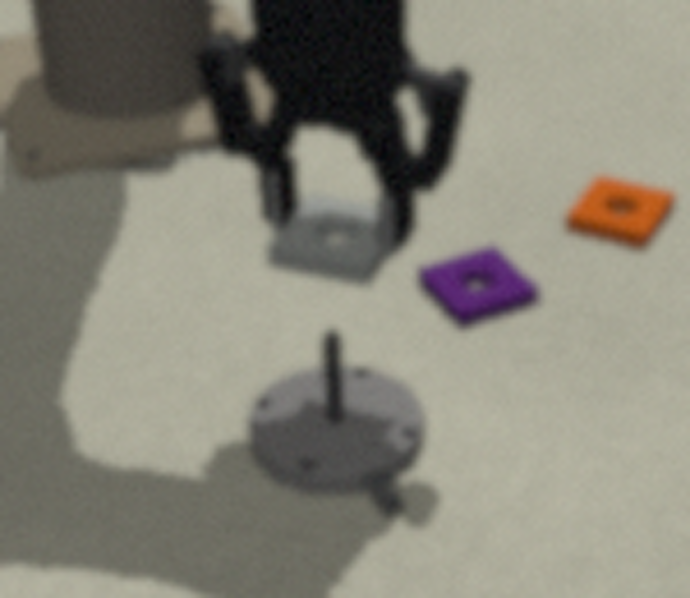

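```bash
python3 - <<'E'
from h import *
import pickle
w,s,c=pickle.load(open("w11.pkl","rb"));e=s["eef_pos"];y=s["tool_rot"][2]
def rel(r): r=r-e; return "tool x %.1f jaw %.1f"%(r[0]*np.cos(y)+r[1]*np.sin(y),-r[0]*np.sin(y)+r[1]*np.cos(y))
b=ray(w,315.5,196.5,16);print("flange",b,rel(b))
for B in(b,[448.5,19.8,16]):print("rod top px",proj(w,[B[0],B[1],76]),proj(w,[B[0],B[1],16]))
z=e[2]+48.5
for p in((320.5,257.5),(263,206),(379,206)):r=ray(w,*p,z);print("plate",p,r,rel(r))
# scene
b2=ray(c,230+333/4.6,110+418/4.6,16);print("scene rod base",b2)
t2=ray(c,230+332/4.6,110+333/4.6,76);print("rod top",t2)
h2=ray(c,230+335/4.6,110+237/4.6,z);print("hole",h2,rel(h2), e)
for n,im in(("w",w),):
  cv2.imwrite("pics/w11c.png",cv2.resize(im["color"][130:320,240:400,::-1],(500,594),interpolation=cv2.INTER_CUBIC))
E
```

```text
flange [445.54642649  19.90347994  16.        ] tool x 2.6 jaw -5.9
rod top px (np.float64(313.9674105420682), np.float64(218.93882795216277)) (np.float64(315.5000000000007), np.float64(196.5000000000008))
rod top px (np.float64(316.5370903904479), np.float64(221.98435916942287)) (np.float64(317.5098802835882), np.float64(198.93875081776676))
plate (320.5, 257.5) [446.16303515  25.66464953 141.09773863] tool x -0.6 jaw -1.1
plate (263, 206) [408.10015598  22.28472291 141.09773863] tool x -27.5 jaw -28.3
plate (379, 206) [443.57167742  64.14516316 141.09773863] tool x -27.5 jaw 26.6
scene rod base [449.09306452  17.55193719  16.        ]
rod top [450.63995696  19.08322193  76.        ]
hole [457.16762601  21.47077511 141.09773863] tool x 10.5 jaw 2.9 [447.33586314  26.06116588  92.59773863]
```

View pics/w11c.png

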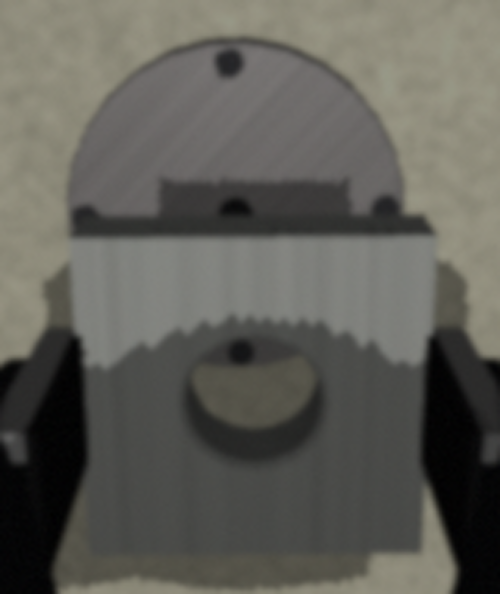

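The wrist view shows the flange ahead of the held plate and the hole at (320,257). The scene view shows the rod tip at crop (332,333) below the plate. The plate still needs about (0, −6) mm, so I'll correct that, lower to just above the rod tip and look again.

Emit:
servo_tool --increments '[{"dx": 0.05,"dy": -0.6,"dz": -1,"ax": 0,"ay": 0,"az": 0,"claw": 1},{"dx": 0.05,"dy": -0.6,"dz": -2.5,"ax": 0,"ay": 0,"az": 0,"claw": 1},{"dx": 0.05,"dy": -0.6,"dz": -4,"ax": 0,"ay": 0,"az": 0,"claw": 1},{"dx": 0.05,"dy": -0.6,"dz": -4.5,"ax": 0,"ay": 0,"az": 0,"claw": 1},{"dx": 0.05,"dy": -0.6,"dz": -4.5,"ax": 0,"ay": 0,"az": 0,"claw": 1},{"dx": 0.05,"dy": -0.6,"dz": -4.5,"ax": 0,"ay": 0,"az": 0,"claw": 1}]'

```text
clock: 10.85
eef_pos: [447.6, 18.6, 47.1]
tool_rot: [-1.571, 0.001, -0.705]
force: [0.7, -0.4, -0.0]
width: 54.0
```

```bash
cat >> h.py <<'E'
def look(n,su=(230,110,150,130),wu=(240,130,160,190)):
    import pickle
    s=read_state();w=get_image("wrist");c=get_image("scene")
    print(s["clock"],s["eef_pos"].round(1),s["tool_rot"].round(3),s["force"].round(1),round(s["width"],1));print(read_state()["eef_pos"].round(1))
    pickle.dump((w,s,c),open(n+".pkl","wb"))
    def cr(im,q,k):
        x,y,W,H=q;return cv2.resize(im["color"][y:y+H,x:x+W,::-1],(int(W*k),int(H*k)),interpolation=cv2.INTER_CUBIC)
    a=cr(c,su,400/su[2]);b=cr(w,wu,400/wu[2]);h=min(600,max(a.shape[0],b.shape[0]))
    o=np.zeros((h,800,3),np.uint8);o[:min(h,a.shape[0]),:400]=a[:h];o[:min(h,b.shape[0]),400:]=b[:h]
    cv2.imwrite("pics/"+n+".png",o)
    return w,s,c
E
python3 -c "
from h import *
look('l12')"
```

```text
10.85 [447.6  18.6  47.1] [-1.571e+00  1.000e-03 -7.050e-01] [ 0.7 -0.4 -0. ] 54.0
[448.2  18.6  47.8]
```

View pics/l12.png

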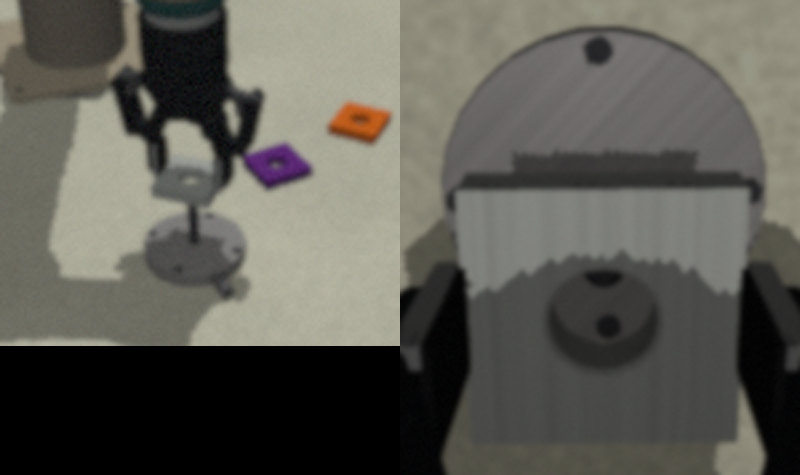

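```bash
python3 - <<'E'
from h import *
import pickle
w,s,c=pickle.load(open("l12.pkl","rb"));e=s["eef_pos"];y=s["tool_rot"][2]
def rel(r): r=r-e; return "tool x %.1f jaw %.1f"%(r[0]*np.cos(y)+r[1]*np.sin(y),-r[0]*np.sin(y)+r[1]*np.cos(y))
for v in(271,276,284):
  r=ray(w,320.8,129.5+v/2.5,76);print("rodtop",r,rel(r))
r=ray(w,240+204/2.5,129.5+318/2.5,e[2]+48.5);print("hole",r,rel(r))
for u in(455,747):
  r=ray(w,240+(u-400)/2.5,129.5+190/2.5,e[2]+48.5);print("edge",r,rel(r))
p=proj(w,[448,19.5,76]);print((p[0]-240)*2.5+400,(p[1]-129.5)*2.5)
cv2.imwrite("pics/l12z.png",cv2.resize(c["color"][155:225,270:330,::-1],(514,600),interpolation=cv2.INTER_CUBIC))
E
```

```text
rodtop [445.04685406  19.59467761  76.        ] tool x -2.6 jaw -0.9
rodtop [445.97172486  18.80736996  76.        ] tool x -1.4 jaw -0.9
rodtop [447.45922649  17.54111589  76.        ] tool x 0.6 jaw -0.9
hole [446.50247814  18.93446751  95.61667962] tool x -1.1 jaw -0.4
edge [407.92974043  14.72146162  95.61667962] tool x -27.7 jaw -28.6
edge [443.70133026  56.79982451  95.61667962] tool x -27.7 jaw 26.6
610.1798614117495 280.49944388696724
```

View pics/l12z.png

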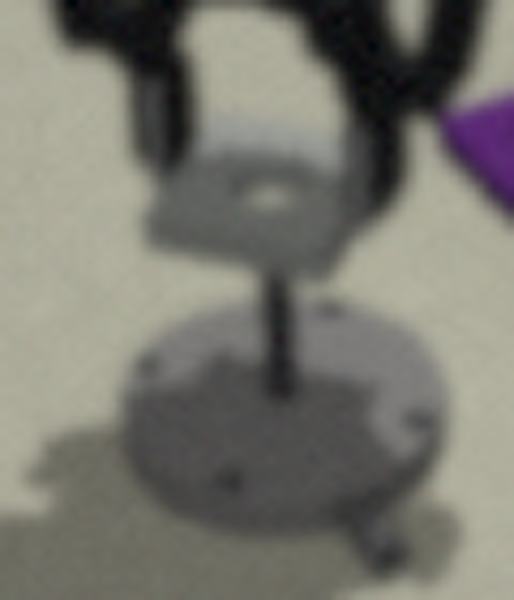

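The hole sits over the rod to within 1–2 mm in both views. Now I'll lower it.

Emit:
servo_tool --increments '[{"dx": 0,"dy": 0.1,"dz": -0.8,"ax": 0,"ay": 0,"az": 0,"claw": 1},{"dx": 0,"dy": 0.1,"dz": -1.6,"ax": 0,"ay": 0,"az": 0,"claw": 1},{"dx": 0,"dy": 0.1,"dz": -2.4,"ax": 0,"ay": 0,"az": 0,"claw": 1},{"dx": 0,"dy": 0.1,"dz": -3,"ax": 0,"ay": 0,"az": 0,"claw": 1},{"dx": 0,"dy": 0.1,"dz": -3,"ax": 0,"ay": 0,"az": 0,"claw": 1}]'

```text
clock: 11.37
eef_pos: [446.8, 19.2, 16.0]
tool_rot: [-1.573, 0.002, -0.705]
force: [0.0, 0.9, -0.3]
width: 53.8
```

```bash
python3 -c "
from h import *
look('l13',(270,155,60,70))"
```

```text
11.3667 [446.8  19.2  16. ] [-1.573  0.002 -0.705] [ 0.   0.9 -0.3] 53.8
[447.5  19.5  16.9]
```

View pics/l13.png

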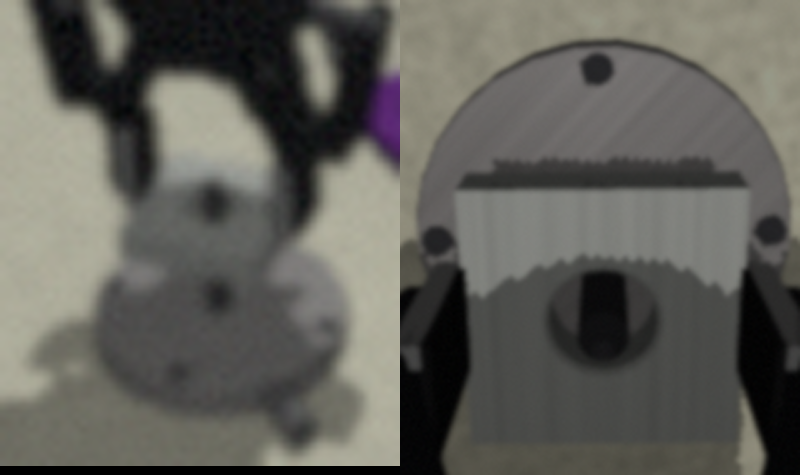

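```bash
python3 - <<'E'
from h import *
import pickle
w,s,c=pickle.load(open("l13.pkl","rb"));e=s["eef_pos"];y=s["tool_rot"][2]
def rel(r): r=r-e; return "tool x %.1f jaw %.1f"%(r[0]*np.cos(y)+r[1]*np.sin(y),-r[0]*np.sin(y)+r[1]*np.cos(y))
for v in(330,340,350):
  r=ray(w,321.6,129.5+v/2.5,76);print("rodtop",r,rel(r))
r=ray(w,240+204/2.5,129.5+315/2.5,e[2]+48.5);print("hole",r,rel(r))
p=proj(w,[448,19.5,76]);print((p[0]-240)*2.5+400,(p[1]-129.5)*2.5)
E
```

```text
rodtop [443.18291925  21.90101336  76.        ] tool x -4.5 jaw -0.3
rodtop [444.72679568  20.58798838  76.        ] tool x -2.5 jaw -0.3
rodtop [446.28333534  19.26419367  76.        ] tool x -0.4 jaw -0.3
hole [445.32457256  20.06551418  64.51316318] tool x -1.7 jaw -0.3
611.0052265102917 355.62344978660735
```

The rod (604,340) is centred in the hole (604,315 at its rim). Continue down.

Emit:
servo_tool --increments '[{"dx": 0,"dy": 0,"dz": -0.8,"ax": 0,"ay": 0,"az": 0,"claw": 1},{"dx": 0,"dy": 0,"dz": -1.6,"ax": 0,"ay": 0,"az": 0,"claw": 1},{"dx": 0,"dy": 0,"dz": -2.4,"ax": 0,"ay": 0,"az": 0,"claw": 1},{"dx": 0,"dy": 0,"dz": -2.9,"ax": 0,"ay": 0,"az": 0,"claw": 1},{"dx": 0,"dy": 0,"dz": -2.9,"ax": 0,"ay": 0,"az": 0,"claw": 1}]'

```text
clock: 11.88
eef_pos: [447.0, 19.3, -12.8]
tool_rot: [-1.572, 0.001, -0.705]
force: [0.2, 0.1, -0.5]
width: 53.9
```

Emit:
servo_tool --increments '[{"dx": 0,"dy": 0,"dz": -0.15,"ax": 0,"ay": 0,"az": 0,"claw": 1},{"dx": 0,"dy": 0,"dz": -0.3,"ax": 0,"ay": 0,"az": 0,"claw": 1}]'

```text
clock: 12.05
eef_pos: [447.9, 19.5, -14.7]
tool_rot: [-1.571, -0.0, -0.706]
force: [0.6, 0.1, -1.0]
width: 54.3
```

Emit:
servo_tool --increments '[{"dx": 0,"dy": 0,"dz": -0.1,"ax": 0,"ay": 0,"az": 0,"claw": 1},{"dx": 0,"dy": 0,"dz": -0.2,"ax": 0,"ay": 0,"az": 0,"claw": 1}]'

```text
clock: 12.22
eef_pos: [448.0, 19.4, -16.6]
tool_rot: [-1.57, -0.0, -0.706]
force: [1.0, 1.0, -1.1]
width: 54.2
```

Emit:
servo_tool --increments '[{"dx": 0,"dy": 0,"dz": -0.15,"ax": 0,"ay": 0,"az": 0,"claw": 1},{"dx": 0,"dy": 0,"dz": -0.2,"ax": 0,"ay": 0,"az": 0,"claw": 1}]'

```text
clock: 12.38
eef_pos: [447.9, 19.3, -18.7]
tool_rot: [-1.571, -0.0, -0.706]
force: [-0.5, 0.1, -0.6]
width: 54.2
```

Emit:
servo_tool --increments '[{"dx": 0,"dy": 0,"dz": -0.1,"ax": 0,"ay": 0,"az": 0,"claw": 1},{"dx": 0,"dy": 0,"dz": -0.15,"ax": 0,"ay": 0,"az": 0,"claw": 1}]'

```text
clock: 12.55
eef_pos: [447.9, 19.3, -20.2]
tool_rot: [-1.571, -0.0, -0.706]
force: [-0.5, 0.5, -1.2]
width: 54.0
```

Emit:
servo_tool --increments '[{"dx": 0,"dy": 0,"dz": -0.1,"ax": 0,"ay": 0,"az": 0,"claw": 1},{"dx": 0,"dy": 0,"dz": -0.1,"ax": 0,"ay": 0,"az": 0,"claw": 1}]'

```text
clock: 12.72
eef_pos: [447.9, 19.3, -20.5]
tool_rot: [-1.571, -0.001, -0.706]
force: [-1.2, 0.7, 8.0]
width: 53.7
```

Contact came at −20.5, exactly as predicted. Release.

Emit:
servo_tool --increments '[{"dx": 0,"dy": 0,"dz": 0,"ax": 0,"ay": 0,"az": 0,"claw": -1},{"dx": 0,"dy": 0,"dz": 0,"ax": 0,"ay": 0,"az": 0,"claw": -1},{"dx": 0,"dy": 0,"dz": 0,"ax": 0,"ay": 0,"az": 0,"claw": -1},{"dx": 0,"dy": 0,"dz": 0,"ax": 0,"ay": 0,"az": 0,"claw": -1},{"dx": 0,"dy": 0,"dz": 2,"ax": 0,"ay": 0,"az": 0,"claw": -1},{"dx": 0,"dy": 0,"dz": 5,"ax": 0,"ay": 0,"az": 0,"claw": -1},{"dx": 0,"dy": 0,"dz": 9,"ax": 0,"ay": 0,"az": 0,"claw": -1},{"dx": 0,"dy": 0,"dz": 13,"ax": 0,"ay": 0,"az": 0,"claw": -1}]'

```text
clock: 13.38
eef_pos: [446.4, 19.5, 109.7]
tool_rot: [-1.572, 0.003, -0.705]
force: [1.3, -1.9, -0.3]
width: 85.1
```

```bash
python3 -c "
from h import *
look('l14',(270,155,60,70))"
```

```text
13.3833 [446.4  19.5 109.7] [-1.572  0.003 -0.705] [ 1.3 -1.9 -0.3] 85.1
[451.5  20.2 113.4]
```

View pics/l14.png

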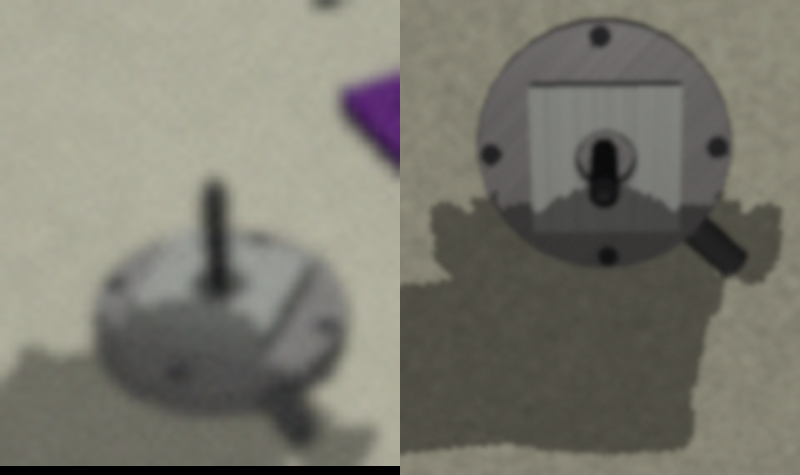

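The plate lies flat on the flange around the rod in both views. Next is the tall filter.

Emit:
servo_tool --increments '[{"dx": 0,"dy": -4,"dz": 0,"ax": 0,"ay": 0,"az": -0.12,"claw": -1},{"dx": 0,"dy": -8,"dz": 0,"ax": 0,"ay": 0,"az": -0.24,"claw": -1},{"dx": 0,"dy": -12,"dz": 0,"ax": 0,"ay": 0,"az": -0.36,"claw": -1},{"dx": -1,"dy": -16,"dz": 0,"ax": 0,"ay": 0,"az": -0.48,"claw": -1},{"dx": -3,"dy": -20,"dz": 0,"ax": 0,"ay": 0,"az": -0.6,"claw": -1},{"dx": -5,"dy": -24,"dz": -1,"ax": 0,"ay": 0,"az": -0.72,"claw": -1},{"dx": -5,"dy": -25.8,"dz": -3,"ax": 0,"ay": 0,"az": -0.8,"claw": -1},{"dx": -5,"dy": -25.8,"dz": -3,"ax": 0,"ay": 0,"az": -0.8,"claw": -1}]'

```text
clock: 14.15
eef_pos: [393.2, -244.3, 76.0]
tool_rot: [-1.577, -0.001, -1.519]
force: [-0.7, 0.4, -0.4]
width: 85.4
```

Emit:
servo_tool --increments '[{"dx": 0,"dy": 0,"dz": 0,"ax": 0,"ay": 0,"az": 0,"claw": -1},{"dx": 0,"dy": 0,"dz": 0,"ax": 0,"ay": 0,"az": 0,"claw": -1}]'

```text
clock: 14.32
eef_pos: [398.2, -237.5, 78.7]
tool_rot: [-1.571, 0.001, -1.504]
force: [0.6, 0.4, -0.2]
width: 85.1
```

```bash
python3 -c "
from h import *
w,s,c=look('l15',(170,150,100,100),(200,130,240,200))
e=s['eef_pos'];print(s['qpos'],proj(w,[e[0],e[1],26]))"
```

```text
14.3167 [ 398.2 -237.5   78.7] [-1.571e+00  1.000e-03 -1.504e+00] [ 0.6  0.4 -0.2] 85.1
[ 398.9 -237.    79.2]
[ 0.76742408  0.58686537 -0.4171233   2.12370286  0.46661213  0.51936405
  0.06855428] (np.float64(322.1965830034709), np.float64(200.2730054752572))
```

View pics/l15.png

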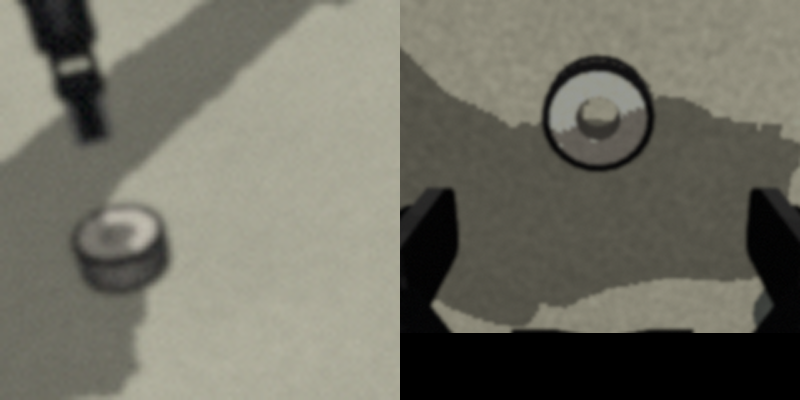

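The filter's rim centre is at crop (598,117), nearly under the tool.

```bash
python3 - <<'E'
from h import *
import pickle
w,s,c=pickle.load(open("l15.pkl","rb"));e=s["eef_pos"]
r=ray(w,318.8,199.5,26);print(r,r-e)
E
```

```text
[ 395.29174262 -237.00063221   26.        ] [ -2.86467246   0.4785818  -52.67741798]
```

Emit:
servo_tool --increments '[{"dx": -0.05,"dy": -0.05,"dz": -2,"ax": 0,"ay": 0,"az": 0,"claw": -1},{"dx": -0.05,"dy": -0.05,"dz": -5,"ax": 0,"ay": 0,"az": 0,"claw": -1},{"dx": -0.05,"dy": -0.05,"dz": -8,"ax": 0,"ay": 0,"az": 0,"claw": -1},{"dx": -0.05,"dy": -0.05,"dz": -10.5,"ax": 0,"ay": 0,"az": 0,"claw": -1},{"dx": -0.05,"dy": -0.05,"dz": -11.4,"ax": 0,"ay": 0,"az": 0,"claw": -1},{"dx": -0.05,"dy": -0.05,"dz": -11.5,"ax": 0,"ay": 0,"az": 0,"claw": -1},{"dx": -0.05,"dy": -0.05,"dz": -11.5,"ax": 0,"ay": 0,"az": 0,"claw": -1},{"dx": -0.05,"dy": -0.05,"dz": -11.5,"ax": 0,"ay": 0,"az": 0,"claw": -1}]'

```text
clock: 15.08
eef_pos: [398.4, -238.7, -35.3]
tool_rot: [-1.569, -0.0, -1.504]
force: [0.2, 0.6, -0.3]
width: 85.6
```

```bash
python3 -c "
from h import *
w,s,c=look('l16',(170,150,100,100),(200,180,240,200))"
```

```text
15.0833 [ 398.4 -238.7  -35.3] [-1.569 -0.    -1.504] [ 0.2  0.6 -0.3] 85.6
[ 398.4 -239.3  -35. ]
```

View pics/l16.png

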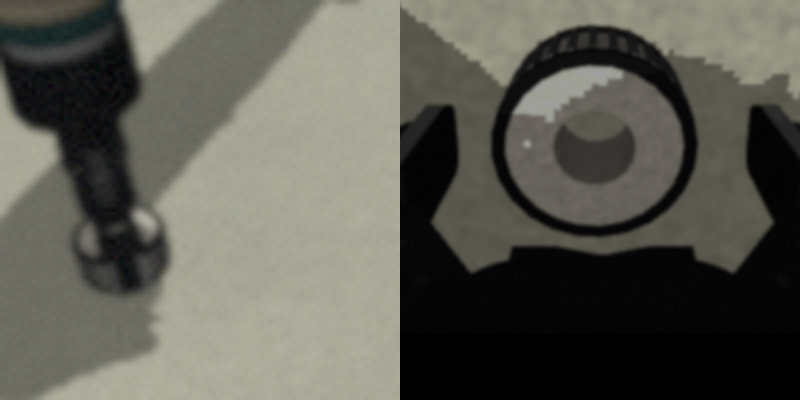

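The ring stands between the fingers. Close and check.

Emit:
servo_tool --increments '[{"dx": 0,"dy": 0,"dz": 0,"ax": 0,"ay": 0,"az": 0,"claw": 1},{"dx": 0,"dy": 0,"dz": 0,"ax": 0,"ay": 0,"az": 0,"claw": 1},{"dx": 0,"dy": 0,"dz": 0,"ax": 0,"ay": 0,"az": 0,"claw": 1},{"dx": 0,"dy": 0,"dz": 0,"ax": 0,"ay": 0,"az": 0,"claw": 1},{"dx": 0,"dy": 0,"dz": 0,"ax": 0,"ay": 0,"az": 0,"claw": 1},{"dx": 0,"dy": 0,"dz": 0,"ax": 0,"ay": 0,"az": 0,"claw": 1}]'

```text
clock: 15.68
eef_pos: [397.5, -239.5, -35.0]
tool_rot: [-1.57, -0.001, -1.505]
force: [-1.8, 0.8, 11.4]
width: 51.8
```

```bash
python3 -c "
from h import *
w,s,c=look('l17',(170,150,100,100),(200,180,240,200))"
```

```text
15.6833 [ 397.5 -239.5  -35. ] [-1.570e+00 -1.000e-03 -1.505e+00] [-1.8  0.8 11.4] 51.8
[ 397.5 -239.5  -35.1]
```

View pics/l17.png

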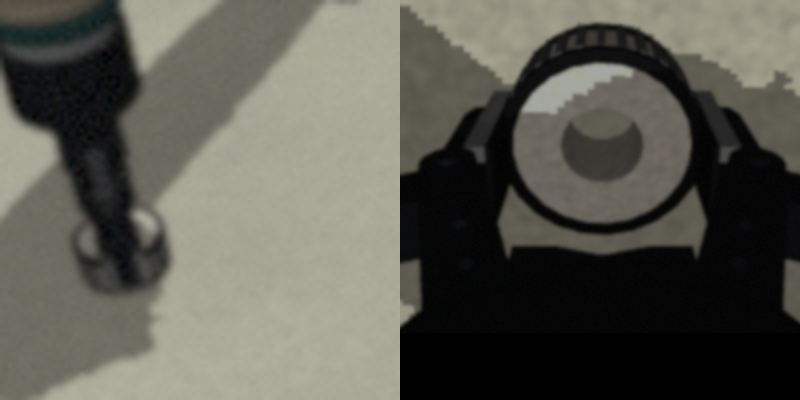

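```bash
python3 - <<'E'
from h import *
import pickle
w,s,c=pickle.load(open("l17.pkl","rb"));e=s["eef_pos"];y=s["tool_rot"][2]
r=ray(w,200+202/1.667,179.5+143/1.667,26);d=r-e;print(r,d,"tx",d[0]*np.cos(y)+d[1]*np.sin(y),"jaw",-d[0]*np.sin(y)+d[1]*np.cos(y))
E
```

```text
[ 396.46294867 -236.97406227   26.        ] [-1.03086953  2.53953594 61.04700412] tx -2.601516582049912 jaw -0.8625811539485805
```

Emit:
servo_tool --increments '[{"dx": 0,"dy": 0,"dz": 1,"ax": 0,"ay": 0,"az": 0,"claw": 1},{"dx": 0,"dy": 0,"dz": 4,"ax": 0,"ay": 0,"az": 0,"claw": 1},{"dx": 0,"dy": 0,"dz": 8,"ax": 0,"ay": 0,"az": 0,"claw": 1},{"dx": 0,"dy": 0,"dz": 12,"ax": 0,"ay": 0,"az": 0,"claw": 1},{"dx": 1,"dy": 4,"dz": 13,"ax": 0,"ay": 0,"az": 0,"claw": 1},{"dx": 2,"dy": 8,"dz": 13,"ax": 0,"ay": 0,"az": 0,"claw": 1},{"dx": 3,"dy": 12,"dz": 13,"ax": 0,"ay": 0,"az": 0,"claw": 1},{"dx": 4,"dy": 15,"dz": 13,"ax": 0,"ay": 0,"az": 0,"claw": 1}]'

```text
clock: 16.45
eef_pos: [437.6, -86.6, 94.7]
tool_rot: [-1.569, 0.001, -1.506]
force: [1.1, 0.7, -0.9]
width: 52.0
```

Emit:
servo_tool --increments '[{"dx": 0.5,"dy": 4,"dz": 0,"ax": 0,"ay": 0,"az": 0,"claw": 1},{"dx": 1,"dy": 8,"dz": 0,"ax": 0,"ay": 0,"az": 0,"claw": 1},{"dx": 1,"dy": 10.5,"dz": 0,"ax": 0,"ay": 0,"az": 0,"claw": 1},{"dx": 1,"dy": 10.9,"dz": 0,"ax": 0,"ay": 0,"az": 0,"claw": 1},{"dx": 1,"dy": 10.9,"dz": 0,"ax": 0,"ay": 0,"az": 0,"claw": 1},{"dx": 1,"dy": 10.9,"dz": 0,"ax": 0,"ay": 0,"az": 0,"claw": 1}]'

```text
clock: 16.95
eef_pos: [446.8, 19.0, 93.8]
tool_rot: [-1.572, -0.001, -1.506]
force: [0.4, -0.4, -0.5]
width: 52.1
```

```bash
python3 -c "
from h import *
w,s,c=look('l18',(250,120,100,100),(200,130,240,200))"
```

```text
16.95 [446.8  19.   93.8] [-1.572e+00 -1.000e-03 -1.506e+00] [ 0.4 -0.4 -0.5] 52.1
[447.   17.9  93.8]
```

View pics/l18.png

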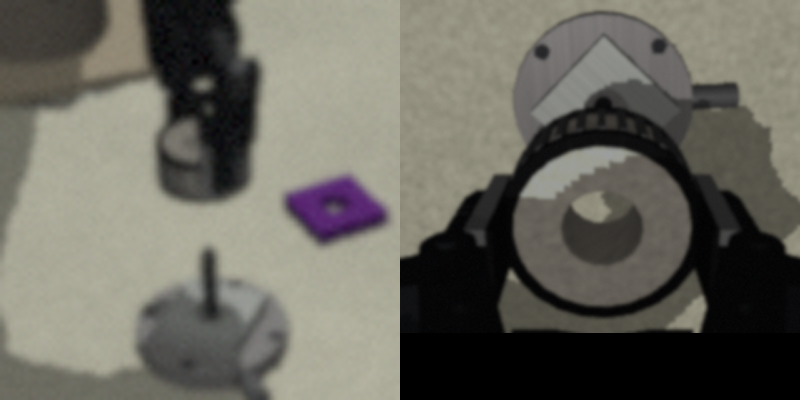

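The filter is held level above the rod. Lowering to just above the rod tip.

Emit:
servo_tool --increments '[{"dx": 0,"dy": 0,"dz": -2,"ax": 0,"ay": 0,"az": 0,"claw": 1},{"dx": 0,"dy": 0,"dz": -4,"ax": 0,"ay": 0,"az": 0,"claw": 1},{"dx": 0,"dy": 0,"dz": -4.6,"ax": 0,"ay": 0,"az": 0,"claw": 1},{"dx": 0,"dy": 0,"dz": -4.6,"ax": 0,"ay": 0,"az": 0,"claw": 1},{"dx": 0,"dy": 0,"dz": -4.6,"ax": 0,"ay": 0,"az": 0,"claw": 1}]'

```text
clock: 17.47
eef_pos: [447.2, 19.1, 47.9]
tool_rot: [-1.572, -0.0, -1.507]
force: [-0.3, -0.6, -1.2]
width: 51.9
```

```bash
python3 -c "
from h import *
w,s,c=look('l19',(270,145,60,70),(200,130,240,200))
e=s['eef_pos']
p=proj(w,[447.5,19.3,76]);print((p[0]-200)*1.667+400,(p[1]-129.5)*1.667)"
```

```text
17.4667 [447.2  19.1  47.9] [-1.572 -0.    -1.507] [-0.3 -0.6 -1.2] 51.9
[447.9  19.6  48.6]
605.4338654774472 184.28892573241407
```

View pics/l19.png

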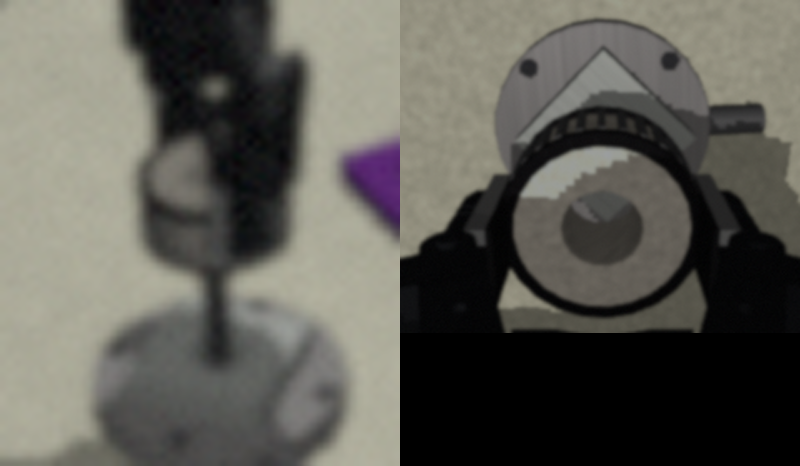

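Aligned in the scene view: the filter axis is at x≈215 and the rod at x≈216. Lowering partway.

Emit:
servo_tool --increments '[{"dx": 0,"dy": -0.15,"dz": -0.3,"ax": 0,"ay": 0,"az": 0,"claw": 1},{"dx": 0,"dy": -0.15,"dz": -0.8,"ax": 0,"ay": 0,"az": 0,"claw": 1},{"dx": 0,"dy": -0.15,"dz": -1.4,"ax": 0,"ay": 0,"az": 0,"claw": 1},{"dx": 0,"dy": -0.15,"dz": -2,"ax": 0,"ay": 0,"az": 0,"claw": 1},{"dx": 0,"dy": -0.15,"dz": -2.5,"ax": 0,"ay": 0,"az": 0,"claw": 1},{"dx": 0,"dy": -0.15,"dz": -2.5,"ax": 0,"ay": 0,"az": 0,"claw": 1}]'

```text
clock: 18.07
eef_pos: [446.5, 18.4, 21.8]
tool_rot: [-1.573, -0.0, -1.505]
force: [0.3, 0.2, -1.4]
width: 52.2
```

```bash
python3 -c "
from h import *
w,s,c=look('l20',(270,145,60,70),(260,180,120,140))
e=s['eef_pos']
p=proj(w,[447.5,19.3,76]);print((p[0]-260)*3.333+400,(p[1]-179.5)*3.333)"
```

```text
18.0667 [446.5  18.4  21.8] [-1.573 -0.    -1.505] [ 0.3  0.2 -1.4] 52.2
[447.   18.5  22.5]
616.2802566969514 272.821176035238
```

View pics/l20.png

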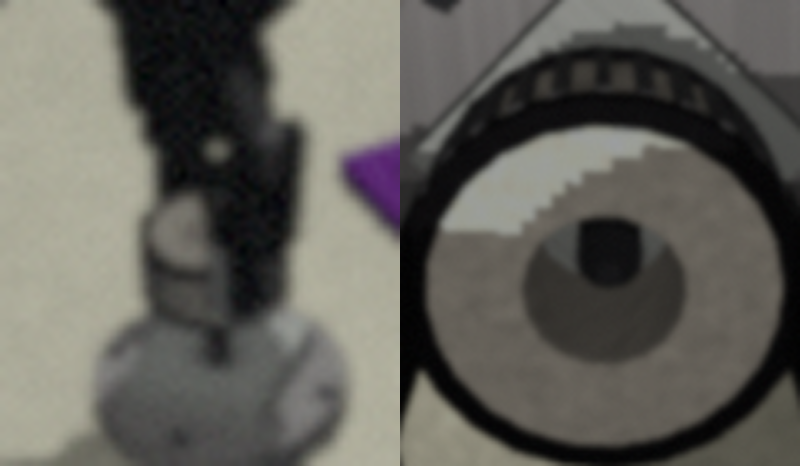

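The rod shows inside the hole at (609,260), so it has entered cleanly. Continue to seating.

Emit:
servo_tool --increments '[{"dx": 0,"dy": 0,"dz": -0.7,"ax": 0,"ay": 0,"az": 0,"claw": 1},{"dx": 0,"dy": 0,"dz": -1.4,"ax": 0,"ay": 0,"az": 0,"claw": 1},{"dx": 0,"dy": 0,"dz": -2,"ax": 0,"ay": 0,"az": 0,"claw": 1},{"dx": 0,"dy": 0,"dz": -2.4,"ax": 0,"ay": 0,"az": 0,"claw": 1},{"dx": 0,"dy": 0,"dz": -2.5,"ax": 0,"ay": 0,"az": 0,"claw": 1}]'

```text
clock: 18.58
eef_pos: [446.7, 18.3, -3.1]
tool_rot: [-1.572, -0.0, -1.506]
force: [0.0, 0.5, -0.2]
width: 51.6
```

Emit:
servo_tool --increments '[{"dx": 0,"dy": 0,"dz": -0.1,"ax": 0,"ay": 0,"az": 0,"claw": 1},{"dx": 0,"dy": 0,"dz": -0.15,"ax": 0,"ay": 0,"az": 0,"claw": 1}]'

```text
clock: 18.75
eef_pos: [447.3, 18.5, -3.8]
tool_rot: [-1.571, 0.0, -1.506]
force: [0.5, -0.1, -0.6]
width: 52.0
```

Emit:
servo_tool --increments '[{"dx": 0,"dy": 0,"dz": -0.1,"ax": 0,"ay": 0,"az": 0,"claw": 1},{"dx": 0,"dy": 0,"dz": -0.15,"ax": 0,"ay": 0,"az": 0,"claw": 1}]'

```text
clock: 18.92
eef_pos: [447.5, 18.4, -5.1]
tool_rot: [-1.57, 0.0, -1.506]
force: [0.7, 0.6, -0.5]
width: 52.0
```

Emit:
servo_tool --increments '[{"dx": 0,"dy": 0,"dz": -0.1,"ax": 0,"ay": 0,"az": 0,"claw": 1},{"dx": 0,"dy": 0,"dz": -0.15,"ax": 0,"ay": 0,"az": 0,"claw": 1}]'

```text
clock: 19.08
eef_pos: [447.4, 18.3, -6.6]
tool_rot: [-1.571, 0.0, -1.506]
force: [-0.2, -0.3, -0.4]
width: 51.3
```

Emit:
servo_tool --increments '[{"dx": 0,"dy": 0,"dz": -0.05,"ax": 0,"ay": 0,"az": 0,"claw": 1},{"dx": 0,"dy": 0,"dz": -0.1,"ax": 0,"ay": 0,"az": 0,"claw": 1}]'

```text
clock: 19.25
eef_pos: [447.4, 18.3, -7.1]
tool_rot: [-1.57, -0.0, -1.506]
force: [-3.0, 0.0, 16.6]
width: 51.9
```

It seats at −7.1, as predicted. Release and lift.

Emit:
servo_tool --increments '[{"dx": 0,"dy": 0,"dz": 0,"ax": 0,"ay": 0,"az": 0,"claw": -1},{"dx": 0,"dy": 0,"dz": 0,"ax": 0,"ay": 0,"az": 0,"claw": -1},{"dx": 0,"dy": 0,"dz": 0,"ax": 0,"ay": 0,"az": 0,"claw": -1},{"dx": 0,"dy": 0,"dz": 0,"ax": 0,"ay": 0,"az": 0,"claw": -1},{"dx": 0,"dy": 0,"dz": 2,"ax": 0,"ay": 0,"az": 0,"claw": -1},{"dx": 0,"dy": 0,"dz": 5,"ax": 0,"ay": 0,"az": 0,"claw": -1},{"dx": 0,"dy": 0,"dz": 9,"ax": 0,"ay": 0,"az": 0,"claw": -1},{"dx": 0,"dy": 0,"dz": 12,"ax": 0,"ay": 0,"az": 0,"claw": -1}]'

```text
clock: 19.92
eef_pos: [447.1, 18.7, 114.2]
tool_rot: [-1.571, 0.0, -1.505]
force: [2.1, -0.7, 0.0]
width: 85.2
```

```bash
python3 -c "
from h import *
w,s,c=look('l21',(270,145,60,70),(240,130,160,190))"
```

```text
19.9167 [447.1  18.7 114.2] [-1.571  0.    -1.505] [ 2.1 -0.7  0. ] 85.2
[450.5  18.9 116.2]
```

View pics/l21.png

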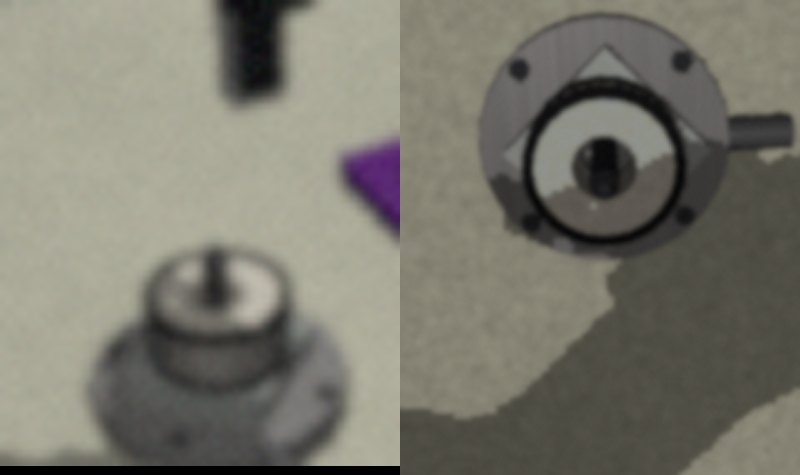

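The tall filter sits flat with the rod in its hole at crop (605,165). Next is the fine filter.

Emit:
servo_tool --increments '[{"dx": 2.7,"dy": 2.7,"dz": 0,"ax": 0,"ay": 0,"az": 0,"claw": -1},{"dx": 5.5,"dy": 5.5,"dz": 0,"ax": 0,"ay": 0,"az": 0,"claw": -1},{"dx": 8.2,"dy": 8.2,"dz": 0,"ax": 0,"ay": 0,"az": 0,"claw": -1},{"dx": 11,"dy": 11,"dz": -1,"ax": 0,"ay": 0,"az": 0,"claw": -1},{"dx": 14,"dy": 13.7,"dz": -2,"ax": 0,"ay": 0,"az": 0,"claw": -1},{"dx": 17,"dy": 16.5,"dz": -4,"ax": 0,"ay": 0,"az": 0,"claw": -1},{"dx": 19.8,"dy": 19.4,"dz": -5,"ax": 0,"ay": 0,"az": 0,"claw": -1},{"dx": 19.8,"dy": 19.4,"dz": -5,"ax": 0,"ay": 0,"az": 0,"claw": -1}]'

```text
clock: 20.68
eef_pos: [646.9, 219.1, 58.3]
tool_rot: [-1.571, 0.005, -1.502]
force: [0.8, 2.1, 0.8]
width: 84.9
```

Emit:
servo_tool --increments '[{"dx": 0,"dy": 0,"dz": 0,"ax": 0,"ay": 0,"az": 0,"claw": -1},{"dx": 0,"dy": 0,"dz": 0,"ax": 0,"ay": 0,"az": 0,"claw": -1}]'

```text
clock: 20.85
eef_pos: [643.9, 211.7, 60.9]
tool_rot: [-1.574, -0.002, -1.505]
force: [0.1, -0.0, -0.0]
width: 85.8
```

```bash
python3 -c "
from h import *
w,s,c=look('l22',(360,180,100,100),(200,130,240,200))
e=s['eef_pos'];print(s['qpos'].round(2))
p=proj(w,[e[0],e[1],14]);print((p[0]-200)*1.667+400,(p[1]-129.5)*1.667)"
```

```text
20.85 [643.9 211.7  60.9] [-1.574 -0.002 -1.505] [ 0.1 -0.  -0. ] 85.8
[644.5 210.4  62.3]
[-0.09  0.86 -0.49  1.53  0.49  0.88 -0.69]
603.9588199632938 121.05536406916258
```

View pics/l22.png

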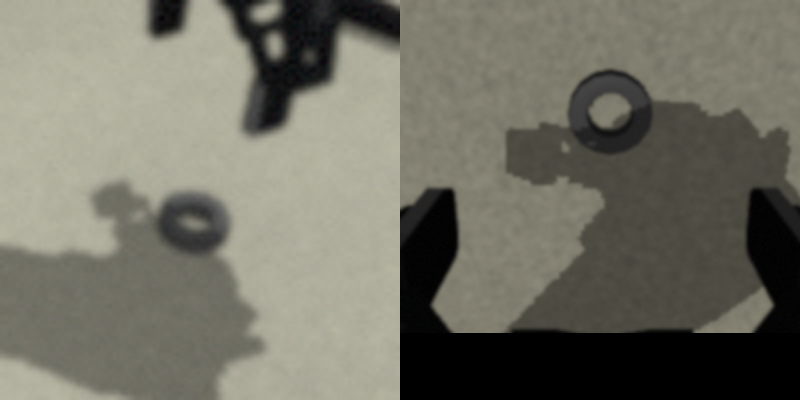

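Emit:
servo_tool --increments '[{"dx": 0.37,"dy": 0.23,"dz": -2,"ax": 0,"ay": 0,"az": 0,"claw": -1},{"dx": 0.37,"dy": 0.23,"dz": -5,"ax": 0,"ay": 0,"az": 0,"claw": -1},{"dx": 0.37,"dy": 0.23,"dz": -8,"ax": 0,"ay": 0,"az": 0,"claw": -1},{"dx": 0.37,"dy": 0.23,"dz": -9.5,"ax": 0,"ay": 0,"az": 0,"claw": -1},{"dx": 0.37,"dy": 0.23,"dz": -9.7,"ax": 0,"ay": 0,"az": 0,"claw": -1},{"dx": 0.37,"dy": 0.23,"dz": -9.7,"ax": 0,"ay": 0,"az": 0,"claw": -1},{"dx": 0.37,"dy": 0.23,"dz": -9.7,"ax": 0,"ay": 0,"az": 0,"claw": -1}]'

```text
clock: 21.53
eef_pos: [650.1, 214.9, -32.9]
tool_rot: [-1.568, 0.001, -1.506]
force: [-0.6, 0.8, 0.1]
width: 85.1
```

```bash
python3 -c "
from h import *
w,s,c=look('l23',(360,180,100,100),(200,180,240,200))
e=s['eef_pos']
r=ray(w,200,200,14)
p=proj(w,[e[0],e[1],14]);print((p[0]-200)*1.667+400,(p[1]-179.5)*1.667)"
```

```text
21.5333 [650.1 214.9 -32.9] [-1.568e+00  1.000e-03 -1.506e+00] [-0.6  0.8  0.1] 85.1
[650.5 215.3 -32.4]
605.142582683063 126.97181593093156
```

View pics/l23.png

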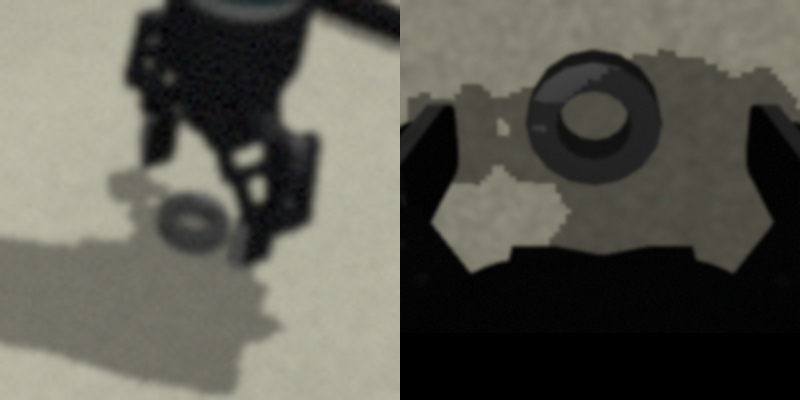

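The ring is at crop (594,124) between the pads. A small correction, then close.

Emit:
servo_tool --increments '[{"dx": -0.25,"dy": -0.1,"dz": -0.3,"ax": 0,"ay": 0,"az": 0,"claw": -1},{"dx": -0.25,"dy": -0.1,"dz": -0.3,"ax": 0,"ay": 0,"az": 0,"claw": -1},{"dx": -0.25,"dy": -0.1,"dz": -0.3,"ax": 0,"ay": 0,"az": 0,"claw": 1},{"dx": -0.25,"dy": -0.1,"dz": -0.3,"ax": 0,"ay": 0,"az": 0,"claw": 1},{"dx": -0.25,"dy": -0.1,"dz": -0.3,"ax": 0,"ay": 0,"az": 0,"claw": 1},{"dx": -0.25,"dy": -0.1,"dz": -0.3,"ax": 0,"ay": 0,"az": 0,"claw": 1},{"dx": -0.25,"dy": -0.1,"dz": -0.3,"ax": 0,"ay": 0,"az": 0,"claw": 1},{"dx": -0.25,"dy": -0.1,"dz": -0.3,"ax": 0,"ay": 0,"az": 0,"claw": 1}]'

```text
clock: 22.3
eef_pos: [647.0, 214.0, -37.1]
tool_rot: [-1.57, 0.001, -1.506]
force: [-0.2, -0.2, 2.7]
width: 39.3
```

```bash
python3 -c "
from h import *
w,s,c=look('l24',(360,180,100,100),(200,180,240,200))
e=s['eef_pos']
p=proj(w,[e[0],e[1],14]);print((p[0]-200)*1.667+400,(p[1]-179.5)*1.667)"
```

```text
22.3 [647.  214.  -37.1] [-1.570e+00  1.000e-03 -1.506e+00] [-0.2 -0.2  2.7] 39.3
[647.  214.  -37.1]
605.0724029525235 133.78125090956271
```

View pics/l24.png

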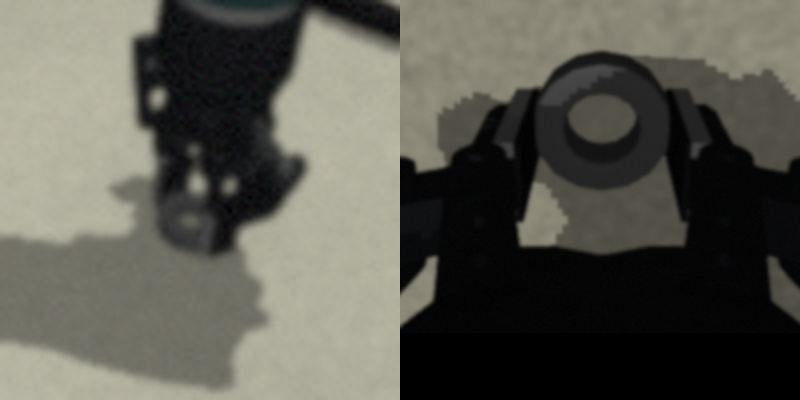

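Emit:
servo_tool --increments '[{"dx": 0,"dy": 0,"dz": 1,"ax": 0,"ay": 0,"az": 0,"claw": 1},{"dx": 0,"dy": 0,"dz": 4,"ax": 0,"ay": 0,"az": 0,"claw": 1},{"dx": 0,"dy": 0,"dz": 8,"ax": 0,"ay": 0,"az": 0,"claw": 1},{"dx": 0,"dy": 0,"dz": 11,"ax": 0,"ay": 0,"az": 0,"claw": 1},{"dx": -2.7,"dy": -2.7,"dz": 12,"ax": 0,"ay": 0,"az": 0,"claw": 1},{"dx": -5.4,"dy": -5.4,"dz": 12,"ax": 0,"ay": 0,"az": 0,"claw": 1},{"dx": -8.1,"dy": -8,"dz": 12,"ax": 0,"ay": 0,"az": 0,"claw": 1},{"dx": -10.8,"dy": -10.7,"dz": 12,"ax": 0,"ay": 0,"az": 0,"claw": 1}]'

```text
clock: 23.07
eef_pos: [537.0, 105.5, 83.0]
tool_rot: [-1.571, -0.0, -1.505]
force: [0.0, -0.7, -0.7]
width: 39.2
```

Emit:
servo_tool --increments '[{"dx": -2.7,"dy": -2.7,"dz": 0,"ax": 0,"ay": 0,"az": 0,"claw": 1},{"dx": -5.4,"dy": -5.3,"dz": 0,"ax": 0,"ay": 0,"az": 0,"claw": 1},{"dx": -8.1,"dy": -7.9,"dz": 0,"ax": 0,"ay": 0,"az": 0,"claw": 1},{"dx": -9.2,"dy": -8.9,"dz": 0,"ax": 0,"ay": 0,"az": 0,"claw": 1},{"dx": -9.2,"dy": -8.9,"dz": 0,"ax": 0,"ay": 0,"az": 0,"claw": 1},{"dx": -9.2,"dy": -8.9,"dz": -1,"ax": 0,"ay": 0,"az": 0,"claw": 1},{"dx": -9.2,"dy": -8.9,"dz": -1,"ax": 0,"ay": 0,"az": 0,"claw": 1}]'

```text
clock: 23.65
eef_pos: [446.7, 17.8, 72.1]
tool_rot: [-1.571, 0.0, -1.506]
force: [0.7, -0.0, -0.4]
width: 39.3
```

```bash
python3 -c "
from h import *
w,s,c=look('l25',(260,130,80,90),(240,130,160,190))
e=s['eef_pos']
p=proj(w,[447.5,19.3,76]);print((p[0]-240)*2.5+400,(p[1]-129.5)*2.5)"
```

```text
23.65 [446.7  17.8  72.1] [-1.571  0.    -1.506] [ 0.7 -0.  -0.4] 39.3
[447.1  18.4  72.5]
609.5705226899565 233.28368185957387
```

View pics/l25.png

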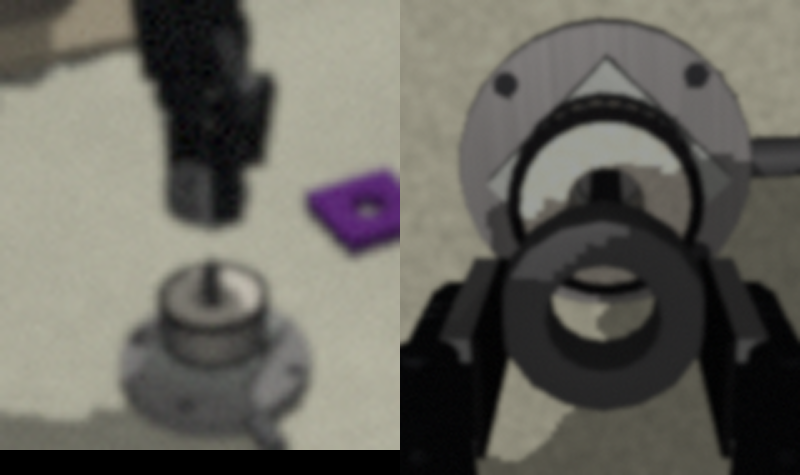

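The ring is above the rod and aligned in both views (column 605 in the wrist crop). Lowering partway.

Emit:
servo_tool --increments '[{"dx": 0,"dy": 0,"dz": -1.2,"ax": 0,"ay": 0,"az": 0,"claw": 1},{"dx": 0,"dy": 0,"dz": -2.4,"ax": 0,"ay": 0,"az": 0,"claw": 1},{"dx": 0,"dy": 0,"dz": -3,"ax": 0,"ay": 0,"az": 0,"claw": 1},{"dx": 0,"dy": 0,"dz": -3.6,"ax": 0,"ay": 0,"az": 0,"claw": 1},{"dx": 0,"dy": 0,"dz": -4.1,"ax": 0,"ay": 0,"az": 0,"claw": 1},{"dx": 0,"dy": 0,"dz": -4.1,"ax": 0,"ay": 0,"az": 0,"claw": 1}]'

```text
clock: 24.25
eef_pos: [446.3, 17.9, 30.8]
tool_rot: [-1.572, 0.0, -1.505]
force: [-0.4, 0.1, -0.7]
width: 39.1
```

```bash
python3 -c "
from h import *
w,s,c=look('l26',(270,145,60,70),(260,180,120,140))
e=s['eef_pos']"
```

```text
24.25 [446.3  17.9  30.8] [-1.572  0.    -1.505] [-0.4  0.1 -0.7] 39.1
[446.6  17.8  31.4]
```

View pics/l26.png

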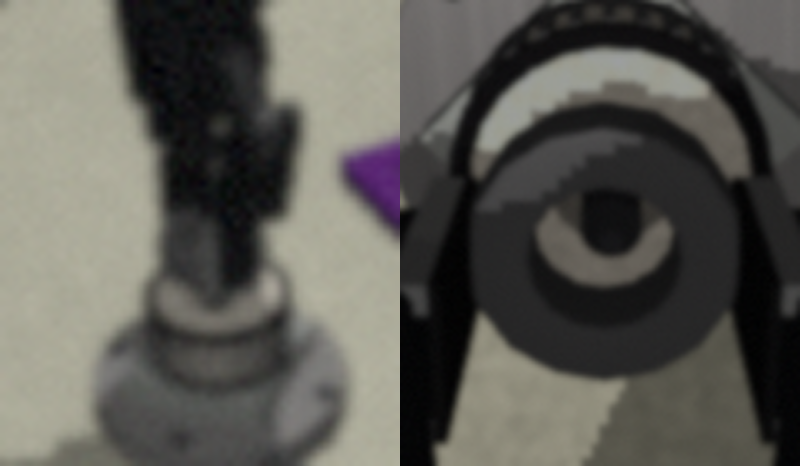

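The rod is inside the ring's hole at (612,225). Continue down.

Emit:
servo_tool --increments '[{"dx": 0.05,"dy": 0,"dz": -0.4,"ax": 0,"ay": 0,"az": 0,"claw": 1},{"dx": 0.05,"dy": 0,"dz": -0.8,"ax": 0,"ay": 0,"az": 0,"claw": 1},{"dx": 0.05,"dy": 0,"dz": -1.1,"ax": 0,"ay": 0,"az": 0,"claw": 1},{"dx": 0.05,"dy": 0,"dz": -1.1,"ax": 0,"ay": 0,"az": 0,"claw": 1}]'

```text
clock: 24.68
eef_pos: [446.7, 17.6, 19.9]
tool_rot: [-1.572, -0.0, -1.506]
force: [-0.7, -0.6, -1.3]
width: 39.3
```

Emit:
servo_tool --increments '[{"dx": 0,"dy": 0,"dz": -0.05,"ax": 0,"ay": 0,"az": 0,"claw": 1},{"dx": 0,"dy": 0,"dz": -0.1,"ax": 0,"ay": 0,"az": 0,"claw": 1}]'

```text
clock: 24.85
eef_pos: [447.0, 17.7, 19.3]
tool_rot: [-1.571, 0.0, -1.506]
force: [-0.5, 0.1, -0.8]
width: 39.3
```

Emit:
servo_tool --increments '[{"dx": 0,"dy": 0,"dz": -0.05,"ax": 0,"ay": 0,"az": 0,"claw": 1},{"dx": 0,"dy": 0,"dz": -0.1,"ax": 0,"ay": 0,"az": 0,"claw": 1}]'

```text
clock: 25.02
eef_pos: [447.1, 17.7, 18.4]
tool_rot: [-1.571, 0.0, -1.506]
force: [0.8, 0.6, -0.6]
width: 39.0
```

Emit:
servo_tool --increments '[{"dx": 0,"dy": 0,"dz": -0.05,"ax": 0,"ay": 0,"az": 0,"claw": 1},{"dx": 0,"dy": 0,"dz": -0.1,"ax": 0,"ay": 0,"az": 0,"claw": 1}]'

```text
clock: 25.18
eef_pos: [447.1, 17.7, 17.4]
tool_rot: [-1.571, 0.0, -1.506]
force: [-0.5, -0.2, -0.1]
width: 39.4
```

Emit:
servo_tool --increments '[{"dx": 0,"dy": 0,"dz": -0.05,"ax": 0,"ay": 0,"az": 0,"claw": 1},{"dx": 0,"dy": 0,"dz": -0.1,"ax": 0,"ay": 0,"az": 0,"claw": 1}]'

```text
clock: 25.35
eef_pos: [447.1, 17.6, 16.7]
tool_rot: [-1.57, -0.0, -1.506]
force: [-2.7, 0.1, 12.9]
width: 39.4
```

It seats at 16.7 (predicted 16.9). Release.

Emit:
servo_tool --increments '[{"dx": 0,"dy": 0,"dz": 0,"ax": 0,"ay": 0,"az": 0,"claw": -1},{"dx": 0,"dy": 0,"dz": 0,"ax": 0,"ay": 0,"az": 0,"claw": -1},{"dx": 0,"dy": 0,"dz": 0,"ax": 0,"ay": 0,"az": 0,"claw": -1},{"dx": 0,"dy": 0,"dz": 0,"ax": 0,"ay": 0,"az": 0,"claw": -1},{"dx": 0,"dy": 0,"dz": 0,"ax": 0,"ay": 0,"az": 0,"claw": -1},{"dx": 0,"dy": 0,"dz": 3,"ax": 0,"ay": 0,"az": 0,"claw": -1},{"dx": 0,"dy": 0,"dz": 7,"ax": 0,"ay": 0,"az": 0,"claw": -1},{"dx": 0,"dy": 0,"dz": 10,"ax": 0,"ay": 0,"az": 0,"claw": -1}]'

```text
clock: 26.02
eef_pos: [446.6, 18.1, 117.9]
tool_rot: [-1.572, 0.001, -1.505]
force: [1.8, 0.7, 0.9]
width: 85.4
```

```bash
python3 -c "
from h import *
w,s,c=look('l27',(270,145,60,70),(240,130,160,190))"
```

```text
26.0167 [446.6  18.1 117.9] [-1.572e+00  1.000e-03 -1.505e+00] [1.8 0.7 0.9] 85.4
[450.2  18.3 120.1]
```

View pics/l27.png

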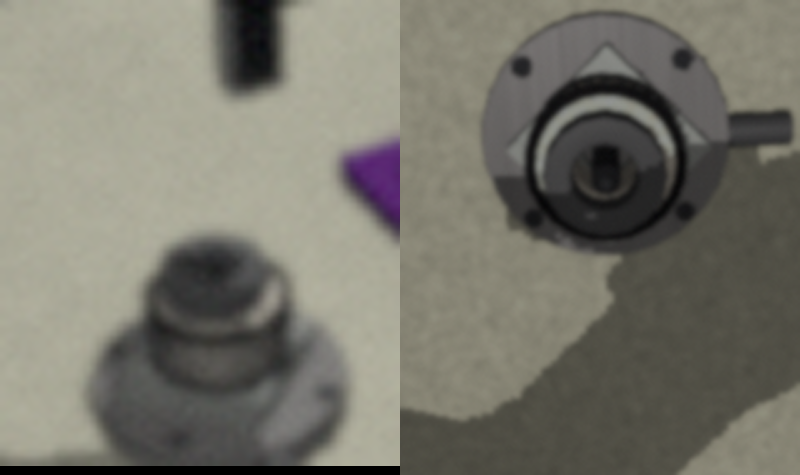

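The small filter is flat and concentric, with the rod in its hole at crop (605,165). Last is the cap.

Emit:
servo_tool --increments '[{"dx": 2.6,"dy": -2.9,"dz": 0,"ax": 0,"ay": 0,"az": 0,"claw": -1},{"dx": 5.2,"dy": -5.8,"dz": 0,"ax": 0,"ay": 0,"az": 0,"claw": -1},{"dx": 7.8,"dy": -8.7,"dz": 0,"ax": 0,"ay": 0,"az": 0,"claw": -1},{"dx": 10.4,"dy": -11.6,"dz": 0,"ax": 0,"ay": 0,"az": 0,"claw": -1},{"dx": 13,"dy": -14.5,"dz": 0,"ax": 0,"ay": 0,"az": 0,"claw": -1},{"dx": 15.6,"dy": -17.4,"dz": -1,"ax": 0,"ay": 0,"az": 0,"claw": -1},{"dx": 18.2,"dy": -20.3,"dz": -3,"ax": 0,"ay": 0,"az": 0,"claw": -1},{"dx": 20.8,"dy": -23,"dz": -4,"ax": 0,"ay": 0,"az": 0,"claw": -1}]'

```text
clock: 26.78
eef_pos: [654.1, -214.2, 73.6]
tool_rot: [-1.574, -0.0, -1.506]
force: [-0.4, -0.2, 0.4]
width: 85.5
```

Emit:
servo_tool --increments '[{"dx": 0,"dy": 0,"dz": 0,"ax": 0,"ay": 0,"az": 0,"claw": -1},{"dx": 0,"dy": 0,"dz": 0,"ax": 0,"ay": 0,"az": 0,"claw": -1},{"dx": 0,"dy": 0,"dz": 0,"ax": 0,"ay": 0,"az": 0,"claw": -1}]'

```text
clock: 27.03
eef_pos: [654.0, -211.3, 75.0]
tool_rot: [-1.573, 0.002, -1.505]
force: [0.2, -0.1, -0.1]
width: 85.4
```

```bash
python3 -c "
from h import *
w,s,c=look('l28',(180,220,100,100),(200,130,240,200))
e=s['eef_pos'];print(s['qpos'].round(2))
p=proj(w,[e[0],e[1],16]);print((p[0]-200)*1.667+400,(p[1]-129.5)*1.667)"
```

```text
27.0333 [ 654.  -211.3   75. ] [-1.573  0.002 -1.505] [ 0.2 -0.1 -0.1] 85.4
[ 654.5 -210.5   76.5]
[ 0.57  0.87 -0.55  1.49  0.52  0.94 -0.08]
603.8670410278605 114.61381025497008
```

View pics/l28.png

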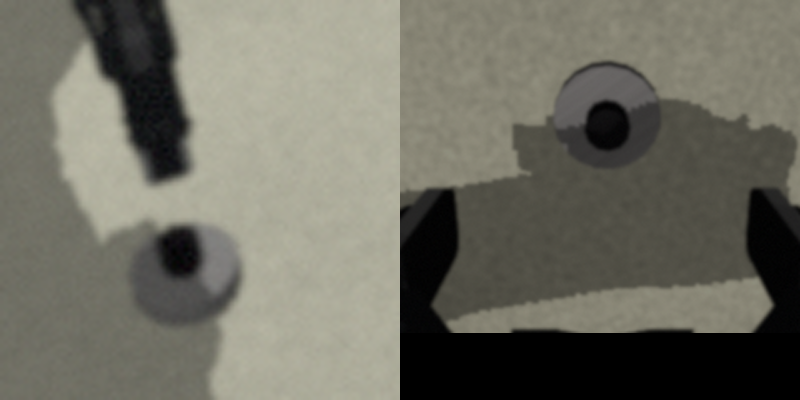

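Emit:
servo_tool --increments '[{"dx": 0.28,"dy": -0.18,"dz": -2,"ax": 0,"ay": 0,"az": 0,"claw": -1},{"dx": 0.28,"dy": -0.18,"dz": -5,"ax": 0,"ay": 0,"az": 0,"claw": -1},{"dx": 0.28,"dy": -0.18,"dz": -8,"ax": 0,"ay": 0,"az": 0,"claw": -1},{"dx": 0.28,"dy": -0.18,"dz": -10.3,"ax": 0,"ay": 0,"az": 0,"claw": -1},{"dx": 0.28,"dy": -0.18,"dz": -10.8,"ax": 0,"ay": 0,"az": 0,"claw": -1},{"dx": 0.28,"dy": -0.18,"dz": -10.8,"ax": 0,"ay": 0,"az": 0,"claw": -1},{"dx": 0.28,"dy": -0.18,"dz": -10.8,"ax": 0,"ay": 0,"az": 0,"claw": -1}]'

```text
clock: 27.72
eef_pos: [658.8, -213.4, -30.1]
tool_rot: [-1.569, -0.0, -1.505]
force: [-0.3, 0.9, 0.8]
width: 85.7
```

```bash
python3 -c "
from h import *
w,s,c=look('l29',(180,220,100,100),(200,180,240,200))
e=s['eef_pos']
p=proj(w,[e[0],e[1],16]);print((p[0]-200)*1.667+400,(p[1]-179.5)*1.667)"
```

```text
27.7167 [ 658.8 -213.4  -30.1] [-1.569 -0.    -1.505] [-0.3  0.9  0.8] 85.7
[ 659.6 -214.   -29.2]
605.0481203154972 125.9233268932049
```

View pics/l29.png

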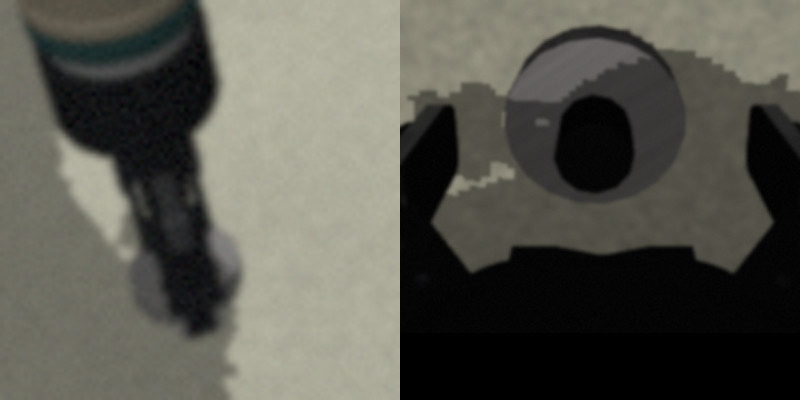

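The cap is between the fingers at crop (595,120). Adjust and close.

Emit:
servo_tool --increments '[{"dx": -0.25,"dy": 0.05,"dz": -0.5,"ax": 0,"ay": 0,"az": 0,"claw": -1},{"dx": -0.25,"dy": 0.05,"dz": -0.5,"ax": 0,"ay": 0,"az": 0,"claw": -1},{"dx": -0.25,"dy": 0.05,"dz": -0.5,"ax": 0,"ay": 0,"az": 0,"claw": 1},{"dx": -0.25,"dy": 0.05,"dz": -0.5,"ax": 0,"ay": 0,"az": 0,"claw": 1},{"dx": -0.25,"dy": 0.05,"dz": -0.5,"ax": 0,"ay": 0,"az": 0,"claw": 1},{"dx": -0.25,"dy": 0.05,"dz": -0.5,"ax": 0,"ay": 0,"az": 0,"claw": 1},{"dx": -0.25,"dy": 0.05,"dz": -0.5,"ax": 0,"ay": 0,"az": 0,"claw": 1},{"dx": -0.25,"dy": 0.05,"dz": -0.5,"ax": 0,"ay": 0,"az": 0,"claw": 1}]'

```text
clock: 28.48
eef_pos: [655.9, -213.8, -35.5]
tool_rot: [-1.57, -0.0, -1.506]
force: [-1.2, 0.2, 5.3]
width: 53.8
```

```bash
python3 -c "
from h import *
w,s,c=look('l30',(180,220,100,100),(200,180,240,200))
e=s['eef_pos']
p=proj(w,[e[0],e[1],16]);print((p[0]-200)*1.667+400,(p[1]-179.5)*1.667)"
```

```text
28.4833 [ 655.9 -213.8  -35.5] [-1.57  -0.    -1.506] [-1.2  0.2  5.3] 53.8
[ 655.9 -213.8  -35.5]
605.0529585390948 134.63939641995248
```

View pics/l30.png

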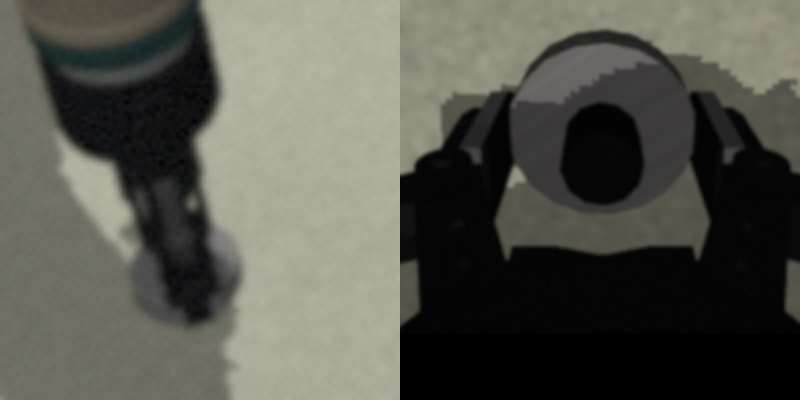

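```bash
python3 - <<'E'
from h import *
import pickle
w,s,c=pickle.load(open("l26.pkl","rb"));e=s["eef_pos"];y=s["tool_rot"][2]
def rel(r): d=r-e; return np.round([d[0]*np.cos(y)+d[1]*np.sin(y),-d[0]*np.sin(y)+d[1]*np.cos(y)],1)
f=lambda u,v,z:rel(ray(w,260+(u-400)/3.333-.4,180+v/3.333-.4,z))
print("rod near edge r4 @76, r5@71",f(612,252,76),f(612,252,71))
print("hole top rim near/far @82", f(605,326,e[2]+51.1),f(605,190,e[2]+51.1),"outer",f(605,378,e[2]+51.1),f(605,130,e[2]+51.1))
w,s,c=pickle.load(open("l27.pkl","rb"));e=s["eef_pos"];y=s["tool_rot"][2]
g=lambda u,v,z:ray(w,240+(u-400)/2.5-.4,130+v/2.5-.4,z).round(1)
print("ring outer L/R/far/near",g(543,165,68),g(668,165,68),g(605,112,68),g(605,238,68))
print("coarse outer",g(527,160,54),g(686,160,54))
print("rod near",g(606,190,76))
E
```

```text
rod near edge r4 @76, r5@71 [0.5 0.2] [3.1 0.3]
hole top rim near/far @82 [ 9.7 -0.8] [-12.2  -0.8] outer [18.6 -0.8] [-21.4  -0.8]
ring outer L/R/far/near [425.5  21.5  68. ] [466.3  24.2  68. ] [444.6  40.5  68. ] [447.4  -2.6  68. ]
coarse outer [418.9  19.   54. ] [473.9  22.7  54. ]
rod near [446.5  16.8  76. ]
```

Emit:
servo_tool --increments '[{"dx": 0,"dy": 0,"dz": 1,"ax": 0,"ay": 0,"az": 0,"claw": 1},{"dx": 0,"dy": 0,"dz": 4,"ax": 0,"ay": 0,"az": 0,"claw": 1},{"dx": 0,"dy": 0,"dz": 8,"ax": 0,"ay": 0,"az": 0,"claw": 1},{"dx": 0,"dy": 0,"dz": 12,"ax": 0,"ay": 0,"az": 0,"claw": 1},{"dx": -2.6,"dy": 2.9,"dz": 12.5,"ax": 0,"ay": 0,"az": 0,"claw": 1},{"dx": -5.2,"dy": 5.8,"dz": 12.5,"ax": 0,"ay": 0,"az": 0,"claw": 1},{"dx": -7.8,"dy": 8.7,"dz": 12.5,"ax": 0,"ay": 0,"az": 0,"claw": 1},{"dx": -10.4,"dy": 11.6,"dz": 12.5,"ax": 0,"ay": 0,"az": 0,"claw": 1}]'

```text
clock: 29.25
eef_pos: [550.0, -96.7, 89.3]
tool_rot: [-1.57, -0.0, -1.507]
force: [0.2, 1.5, -0.4]
width: 53.6
```

Emit:
servo_tool --increments '[{"dx": -2.6,"dy": 2.9,"dz": 0,"ax": 0,"ay": 0,"az": 0,"claw": 1},{"dx": -5.2,"dy": 5.8,"dz": 0,"ax": 0,"ay": 0,"az": 0,"claw": 1},{"dx": -7.8,"dy": 8.7,"dz": 0,"ax": 0,"ay": 0,"az": 0,"claw": 1},{"dx": -10.4,"dy": 11.6,"dz": 0,"ax": 0,"ay": 0,"az": 0,"claw": 1},{"dx": -10.4,"dy": 11.6,"dz": 0,"ax": 0,"ay": 0,"az": 0,"claw": 1},{"dx": -10.4,"dy": 11.6,"dz": 0,"ax": 0,"ay": 0,"az": 0,"claw": 1},{"dx": -10.4,"dy": 11.6,"dz": -1,"ax": 0,"ay": 0,"az": 0,"claw": 1}]'

```text
clock: 29.83
eef_pos: [449.4, 18.5, 79.9]
tool_rot: [-1.566, -0.0, -1.505]
force: [0.7, -0.5, -1.0]
width: 53.6
```

```bash
python3 -c "
from h import *
w,s,c=look('l31',(260,120,80,100),(240,130,160,190))"
```

```text
29.8333 [449.4  18.5  79.9] [-1.566 -0.    -1.505] [ 0.7 -0.5 -1. ] 53.6
[447.8  17.4  78. ]
```

View pics/l31.png

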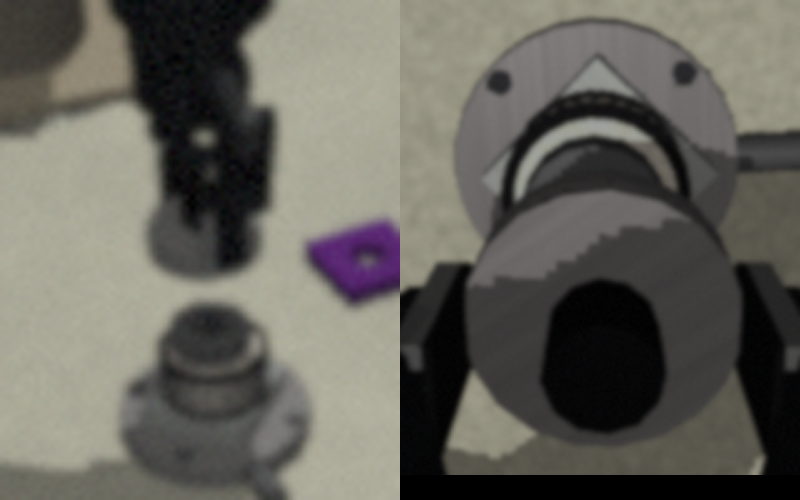

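The cap is level over the stack. Lowering to just above the rod tip.

Emit:
servo_tool --increments '[{"dx": 0,"dy": 0,"dz": -1,"ax": 0,"ay": 0,"az": 0,"claw": 1},{"dx": 0,"dy": 0,"dz": -2,"ax": 0,"ay": 0,"az": 0,"claw": 1},{"dx": 0,"dy": 0,"dz": -3,"ax": 0,"ay": 0,"az": 0,"claw": 1},{"dx": 0,"dy": 0,"dz": -3,"ax": 0,"ay": 0,"az": 0,"claw": 1},{"dx": 0,"dy": 0,"dz": -3,"ax": 0,"ay": 0,"az": 0,"claw": 1}]'

```text
clock: 30.35
eef_pos: [447.6, 17.7, 48.3]
tool_rot: [-1.571, -0.0, -1.507]
force: [0.6, 0.7, -0.9]
width: 53.7
```

```bash
python3 -c "
from h import *
w,s,c=look('l32',(270,135,60,70),(240,130,160,190))"
```

```text
30.35 [447.6  17.7  48.3] [-1.571 -0.    -1.507] [ 0.6  0.7 -0.9] 53.7
[448.   18.1  48.8]
```

View pics/l32.png

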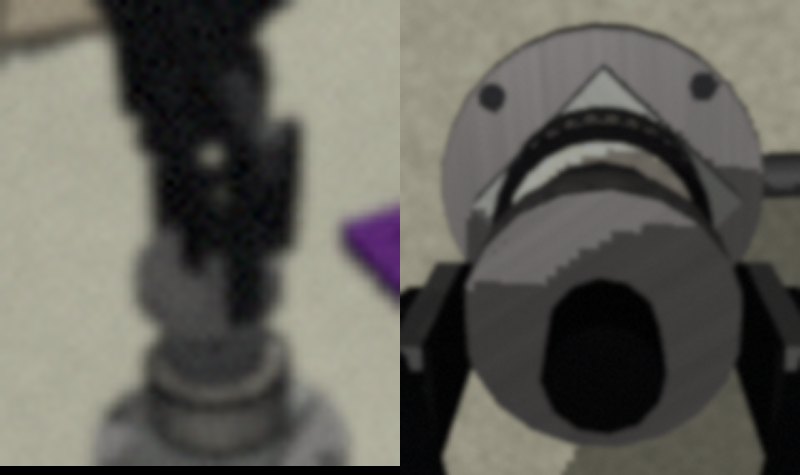

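Aligned. Lowering gently past the tip, watching the force: a misfit would show at about 40, and the seat is at 32.5.

Emit:
servo_tool --increments '[{"dx": 0,"dy": 0.1,"dz": -0.3,"ax": 0,"ay": 0,"az": 0,"claw": 1},{"dx": 0,"dy": 0.1,"dz": -0.6,"ax": 0,"ay": 0,"az": 0,"claw": 1},{"dx": 0,"dy": 0.1,"dz": -0.8,"ax": 0,"ay": 0,"az": 0,"claw": 1},{"dx": 0,"dy": 0.1,"dz": -0.9,"ax": 0,"ay": 0,"az": 0,"claw": 1}]'

```text
clock: 30.78
eef_pos: [447.2, 19.3, 39.2]
tool_rot: [-1.571, -0.0, -1.506]
force: [-0.3, -0.5, -0.7]
width: 53.4
```

Emit:
servo_tool --increments '[{"dx": 0,"dy": 0,"dz": -0.15,"ax": 0,"ay": 0,"az": 0,"claw": 1},{"dx": 0,"dy": 0,"dz": -0.2,"ax": 0,"ay": 0,"az": 0,"claw": 1}]'

```text
clock: 30.95
eef_pos: [447.2, 19.4, 37.2]
tool_rot: [-1.571, 0.0, -1.506]
force: [-0.6, 0.3, -0.7]
width: 53.4
```

Emit:
servo_tool --increments '[{"dx": 0,"dy": 0,"dz": -0.1,"ax": 0,"ay": 0,"az": 0,"claw": 1},{"dx": 0,"dy": 0,"dz": -0.15,"ax": 0,"ay": 0,"az": 0,"claw": 1}]'

```text
clock: 31.12
eef_pos: [447.3, 19.4, 35.8]
tool_rot: [-1.571, 0.0, -1.506]
force: [-0.9, -0.2, -1.4]
width: 53.4
```

The rod is inside with no contact. Bring y back 1 mm and finish.

Emit:
servo_tool --increments '[{"dx": 0,"dy": -0.1,"dz": -0.1,"ax": 0,"ay": 0,"az": 0,"claw": 1},{"dx": 0,"dy": -0.1,"dz": -0.2,"ax": 0,"ay": 0,"az": 0,"claw": 1}]'

```text
clock: 31.28
eef_pos: [447.4, 18.1, 33.8]
tool_rot: [-1.571, -0.0, -1.506]
force: [-0.1, 0.5, -0.6]
width: 53.6
```

Emit:
servo_tool --increments '[{"dx": 0,"dy": 0,"dz": -0.05,"ax": 0,"ay": 0,"az": 0,"claw": 1},{"dx": 0,"dy": 0,"dz": -0.1,"ax": 0,"ay": 0,"az": 0,"claw": 1}]'

```text
clock: 31.45
eef_pos: [447.3, 18.3, 32.8]
tool_rot: [-1.571, 0.0, -1.506]
force: [0.7, 0.5, -0.3]
width: 53.9
```

Emit:
servo_tool --increments '[{"dx": 0,"dy": 0,"dz": -0.05,"ax": 0,"ay": 0,"az": 0,"claw": 1},{"dx": 0,"dy": 0,"dz": -0.05,"ax": 0,"ay": 0,"az": 0,"claw": 1}]'

```text
clock: 31.62
eef_pos: [447.4, 18.4, 32.4]
tool_rot: [-1.571, -0.0, -1.506]
force: [-0.3, 0.1, 0.3]
width: 53.4
```

Emit:
servo_tool --increments '[{"dx": 0,"dy": 0,"dz": -0.05,"ax": 0,"ay": 0,"az": 0,"claw": 1},{"dx": 0,"dy": 0,"dz": -0.05,"ax": 0,"ay": 0,"az": 0,"claw": 1}]'

```text
clock: 31.78
eef_pos: [447.4, 18.4, 32.4]
tool_rot: [-1.57, -0.0, -1.506]
force: [-1.0, -0.7, 6.6]
width: 53.4
```

It seats at 32.4 with 6.6 N. Release, lift and move clear.

Emit:
servo_tool --increments '[{"dx": 0,"dy": 0,"dz": 0,"ax": 0,"ay": 0,"az": 0,"claw": -1},{"dx": 0,"dy": 0,"dz": 0,"ax": 0,"ay": 0,"az": 0,"claw": -1},{"dx": 0,"dy": 0,"dz": 0,"ax": 0,"ay": 0,"az": 0,"claw": -1},{"dx": 0,"dy": 0,"dz": 0,"ax": 0,"ay": 0,"az": 0,"claw": -1},{"dx": 0,"dy": 0,"dz": 0,"ax": 0,"ay": 0,"az": 0,"claw": -1},{"dx": 0,"dy": 0,"dz": 3,"ax": 0,"ay": 0,"az": 0,"claw": -1},{"dx": 0,"dy": 0,"dz": 7,"ax": 0,"ay": 0,"az": 0,"claw": -1},{"dx": 0,"dy": 0,"dz": 11,"ax": 0,"ay": 0,"az": 0,"claw": -1}]'

```text
clock: 32.45
eef_pos: [445.9, 18.6, 142.4]
tool_rot: [-1.574, 0.001, -1.505]
force: [0.2, -1.1, 0.4]
width: 85.4
```

Emit:
servo_tool --increments '[{"dx": 0,"dy": -4,"dz": 1,"ax": 0,"ay": 0,"az": 0,"claw": -1},{"dx": 0,"dy": -8,"dz": 1,"ax": 0,"ay": 0,"az": 0,"claw": -1},{"dx": 0,"dy": -12,"dz": 1,"ax": 0,"ay": 0,"az": 0,"claw": -1},{"dx": 0,"dy": -12,"dz": 1,"ax": 0,"ay": 0,"az": 0,"claw": -1},{"dx": 0,"dy": -12,"dz": 1,"ax": 0,"ay": 0,"az": 0,"claw": -1}]'

```text
clock: 32.87
eef_pos: [446.7, -104.5, 151.6]
tool_rot: [-1.571, -0.001, -1.512]
force: [0.5, 0.9, -0.5]
width: 85.3
```

```bash
python3 -c "
from h import *
w,s,c=look('l33',(260,130,90,100),(160,60,320,280))
t=get_image('top');save(t,'t33.png')"
```

```text
32.8667 [ 446.7 -104.5  151.6] [-1.571e+00 -1.000e-03 -1.512e+00] [ 0.5  0.9 -0.5] 85.3
[ 447.2 -100.9  151.8]
```

View pics/l33.png

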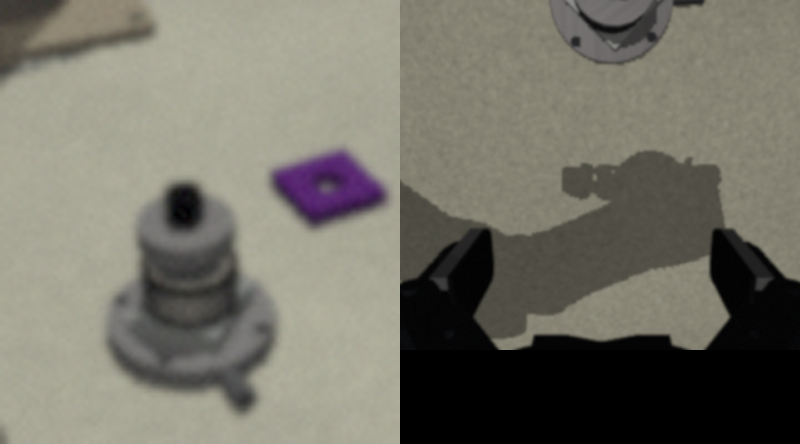

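View pics/t33.png

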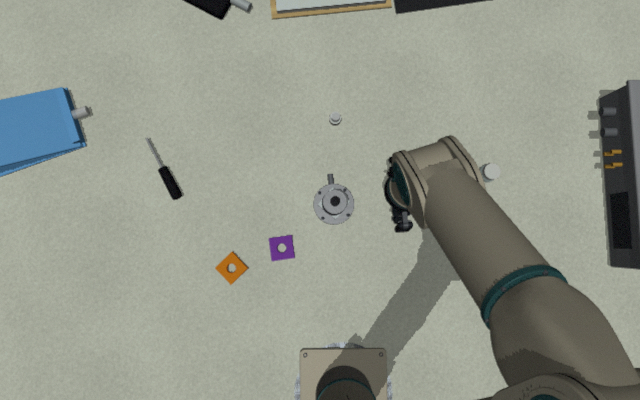

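The scene view shows the full stack upright: cap level, knob at crop (184,205), concentric over the filters. The top view shows it centred at (334,202). The coupling (335,119), jar (491,171) and screwdriver (165,170) are where they began.

Emit:
servo_tool --increments '[{"dx": 0,"dy": 0,"dz": 0,"ax": 0,"ay": 0,"az": 0,"claw": -1},{"dx": 0,"dy": 0,"dz": 0,"ax": 0,"ay": 0,"az": 0,"claw": -1},{"dx": 0,"dy": 0,"dz": 0,"ax": 0,"ay": 0,"az": 0,"claw": -1},{"dx": 0,"dy": 0,"dz": 0,"ax": 0,"ay": 0,"az": 0,"claw": -1}]'

```text
clock: 33.35
eef_pos: [447.4, -100.9, 151.9]
tool_rot: [-1.571, 0.0, -1.504]
force: [-0.2, 0.6, 0.1]
width: 85.6
```

```bash
python3 -c "
from h import *
print(finish_job())"
```

```text
the job is handed in; nothing more can be done
None
```

I stacked the plate, tall filter, small filter and cap on the rod in that order and handed the job in at about 33 s. Each part was lowered until a light contact of 7–17 N, within 0.2 mm of the height predicted from the given sizes. I then let go of each part and moved the arm clear.

- **Last checks:** the final scene and top pictures show the stack upright, level and concentric. The coupling and the screwdriver are at their starting pixels. The jar is within 2 px of its start; the arm stood beside it in the last picture.
- **What disagreed:** the real finger ends sit 37.6 mm above the reported TCP. This made my first grasp close on air without touching anything. I measured the offset with a gentle touch on the bare table (about 9 N) and corrected for it. The wrist and top cameras also differed by 2–4 mm, which the hole clearance covered.
- **Not checked directly:** the rod inside the cap's blind hole cannot be seen. I inferred the fit from the cap passing the rod's tip height without contact and seating at the expected height.

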